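Charge, seal and power the rock tumbler

ROBOT

A 6-joint arm with a two-finger parallel gripper is mounted at the origin on the work surface. World frame = base frame: x ahead of the robot, y to its left, z up, the work surface at z = 0. Lengths are in mm, angles in rad, forces in N, time in s.
With the tool pointing down it reaches from about 350 to 775 mm from the base axis. Payload 7.3 kg.
Tool frame: the origin (TCP) lies on the centre line of the jaws, within the pads' length; the fingertips stand 19 mm ahead of it and the grasp point (between the pads) is the TCP (robot.tip_reach is the distance from the TCP to the fingertips, in mm); z points along the fingers, y is the direction in which the jaws open and shut (so a half turn about z gives the same grasp; the last joint's range is limited). The gripper opens to 92 mm and grips with 3 to 60 N. Pads are 19 mm wide; open, the fingers measure 130 mm over their backs; the gripper's body (75 mm by 190 mm) begins 47 mm behind the grasp point.
Start: joints at [1.159, 0.342, 1.524, -0, 1.275, -0.146], TCP at [137.891, 506.586, 245.741] pointing down, gripper open.
Joint ranges: [-2.53, 2.53], [-0.77, 2.02], [0.04, 2.7], [-1, 4.14], [0.28, 2.66], [-3.11, 3.11]. Speed limits (rad/s): [2.57, 2.57, 3.14, 3.14, 3.14, 3.14].

INTERFACE

Orientations are given as a 3x3 rotation matrix whose columns are the frame's x, y, z axes.
In Python, from cell import get_state, vision, order, robot gives the robot as it stands. The module is installed in compiled form; this text tells all that it offers.
- The arm moves only by the shell command python3 -m inch 'ROWS' [FORCE]. ROWS is JSON, a list of rows, each an object of numbers: "x", "y", "z": the shift along the tool's x, y, z in mm; "ax", "ay", "az": the turn, a rotation vector about the tool's x, y, z in rad; "claw": the closure, from -1 (fully open) to 1 (shut). A call has 1 to 20 rows; each row shifts and turns the commanded pose from where the row before left it, along the tool's axes as they then stand; what a row does not reach is not made up. A row lasts 1/10 s, in which the tool goes at most 50 mm and 8.59 degrees, less where a joint would pass 70% of its speed; a pose out of reach is approached as far as the arm can. A call is refused whole if a number of a shift passes 50 or a number of a turn 0.15, either way. A call with a gripper value outside its range is refused whole. The fingers move at their own pace and stop on an object; FORCE is the grip in N (left out, the last holds). Time passes only in rows, so rows that do not move let the fingers close. It gives the time, the measured TCP pose, the force and the opening at its end, in the units of the state.
- get_state(): the state, without advancing time (a new reading comes with each control period).
- vision.camera(name): name is "scene" or "top" or "wrist"; returns the picture (420x560x3 uint8, red, green, blue); there is no depth.
- vision.calibration(name): a dict with "fx", "fy", "cx", "cy" (pixels), "R" (3x3) and "t" (3): a world point X has camera coordinates R X + t. Camera axes: x right, y down, z forward; pixel columns grow to the right and rows downward; lengths in mm; the calibration is good to about 2 mm. A picture is of the moment at which its call begins: read the wrist's pose just before it. calibration takes no time and is no camera call; for the wrist camera it gives the pose at the moment of the call.
- order.sign_off(): hands the job in, once; it reports no verdict.
The state is a dict: "clock": time; "joint_pos": joint angles; "dq": joint speeds; "effort": joint torques, N m; "tool_pos": TCP position; "eef_rot": TCP orientation; "contact_force": force on the tool from outside, world axes, zero at the start; "wrist_torque": the same for the moment, N m; "width": finger opening in mm.
Only numpy, scipy, OpenCV 4.12 (cv2) and the standard library are available. Lean on these libraries where they do the work, as an engineer would, in place of code of your own. Each camera call takes 0.05 s, during which the arm holds its last target. There are 200 camera calls.

TASK

Get the rock tumbler ready for a run: put every small amethyst piece into the open barrel, then set the lid level on the mouth, turning it back (anticlockwise) to find the thread start where needed, and screw it clockwise fully home. Also fit the power cell in the battery bay of the tumbler base: flat end pushing back the sprung plate, then down, so that the button end is held under the lip. Do not disturb the mortar, the scoop or the big amethyst chunk.

Things in the scene. Friction and masses are not known exactly. Their poses are not given: they have to be found in the camera images.
- barrel: black rubber barrel, upright, 116 mm across, fixed with its stand (a disc 140 mm across, 12 high, with 4 blocks 42 high): it neither moves nor turns. Origin on the shelf under its axis, z up. Its grey threaded neck is 94 mm across outside, 84 inside, rim 160 mm above the shelf; inside 88 mm wide, floor 16 mm above the shelf. Thread: see thread_start and thread_tab.
- barrel_mouth (a point): centre of the barrel's mouth, at rim height, axes as the barrel's (z up)
- thread_start (a point): start of one of 3 thread ridges round the neck (at 0, 120, 240 deg about barrel z from barrel x; this one on +x), ridge top 2 mm below the rim here. Each ridge is 4 mm thick, 105 mm across outside, and sinks clockwise from above for 200 deg, 36 mm per full turn (12 mm between ridges). The lid's lugs travel between the ridges.
- thread_tab (a point): a tab, one on each ridge 60 deg clockwise of its start: 6 mm wide, top 1 mm below the rim. It stops a lug from going clockwise off the ridge's first 60 deg: turn back (anticlockwise) past the ridge's start instead, the lid drops up to 12 mm there; then clockwise is free, under the start and down. A lug landing in the 60 deg clockwise of a tab is already free.
- lid: black rubber screw lid, 117 mm across, about 260 g, lying upright. Origin at the centre of its underside. Top face 32 mm above the underside, with the bar grip on it (lid_grip). A plug with a chamfered foot (68 mm across, then 80) fills its middle, level below with the skirt (110 mm across inside). Set loose on the neck it stands 7 to 20 mm above home.
- lid_seal (a point): centre of the lid's seal face, 24 mm above its underside, axes as the lid's. Home, it lies on the rim, 70 deg of clockwise turning after a lug passes under a thread start; a stop comes 15 to 40 deg later. The lid stays at any angle where it is left.
- lid_lug (a point): one of 3 lugs inside the skirt, at 0, 120, 240 deg about lid z from lid x (this one on +x): 12 mm wide, 3 to 7.5 mm above the underside, reaching in to 98 mm across
- lid_grip (a point): centre of the lid's grey bar grip, 47 mm above the underside: bar along lid x, 66 mm long, 26 mm wide, 30 mm high (32 to 62 mm above the underside). With the fingers loosely round the bar the lid turns and sinks by its own weight.
- tumbler: black plastic tumbler base, fixed, about 290 by 260 mm, drum removed: two rollers along its y between end plates 103 mm high at its back (+x), and a low deck 18 mm high at the front with the battery bay on it. Origin on the shelf, at the middle of its footprint.
- bay (a point): centre of the grey battery bay, where the fitted cell's axis runs, 58 mm above the shelf; axes as the base's; the bay runs along y, contact wall and lip at -y (bay_lip), sprung plate at +y. Two rails below centre the cell sideways; the sides are open for fingers down to the deck, 40 mm lower. The plate's face is at y = +25 mm when free, from 16 mm below to 46 mm above this centre.
- bay_lip (a point): tip of the retaining lip, 23 mm from the bay's centre towards -y; its underside is 21 mm, its top 25 mm above the centre, the contact wall's face 7 mm behind the tip. The cell goes in only with the plate pushed back 15 to 20 mm by its flat end, from above the lip, then straight down; eased back and let go, the button goes under the lip to the wall.
- spring_plate (a joint): how far the plate is pushed back, m: 0 free, 0.022 at its stop, about 0.006 with the cell fitted; coil spring 300 N/m, damped: it returns in about 0.3 s
- cell: power cell (D size): grey and steel cylinder 34 mm in diameter and 61 mm long overall, 140 g, lying on the shelf. Origin in the middle of its axis and overall length; x axis along it, towards the button end.
- cell_button (a point): tip of the cell's button (a stud 11 mm across, 2.5 mm proud), 30.5 mm from the cell's origin along its x; fitted, it is at the contact wall of the bay and the flat end is on the plate
- stone0: raw amethyst piece, a stubby eight-sided crystal 62 mm long and 30 mm across the flats, tapering at both ends, about 85 g; origin at its centre (15 mm above the shelf when lying), its x axis runs along its length. Two to four of the four pieces are present. May lie on any of its sides.
- stone1: raw amethyst piece, a stubby eight-sided crystal 64 mm long and 30 mm across the flats, tapering at both ends, about 85 g; origin at its centre (15 mm above the shelf when lying), its x axis runs along its length. Two to four of the four pieces are present. May lie on any of its sides.
- stone2: raw amethyst piece, a stubby eight-sided crystal 62 mm long and 30 mm across the flats, tapering at both ends, about 85 g; origin at its centre (15 mm above the shelf when lying), its x axis runs along its length. Two to four of the four pieces are present. May lie on any of its sides.
- stone3: raw amethyst piece, a stubby eight-sided crystal 64 mm long and 30 mm across the flats, tapering at both ends, about 85 g; origin at its centre (15 mm above the shelf when lying), its x axis runs along its length. Two to four of the four pieces are present. May lie on any of its sides.
- mortar: white ceramic mortar bowl, 110 mm across, 75 mm high; origin under its centre; leave alone
- scoop: aluminium scoop, about 200 mm long with a round handle, 35 mm high; origin on its underside near the middle; leave alone
- big_chunk: big rough amethyst chunk, about 120 mm long and 85 mm high, too big for the barrel; origin under its centre; leave alone

How it is judged (in metres and radians):
On the way, in this order (a step that is already met when the one before it is completed fails the run):
1. every amethyst piece is in the barrel, below its rim (horizontal distance between each of stone0, stone1, stone2, stone3 and barrel_mouth below 0.05 m and z of each of stone0, stone1, stone2, stone3 in the frame of barrel_mouth below -0.02 m), for 0.2 s.
2. the lid sits level in the mouth, caught in the thread (its seal face less than 11 mm above the rim) (z of lid_seal in the frame of barrel_mouth between -0.003 and 0.011 m and horizontal distance between lid_seal and barrel_mouth below 0.005 m and angle between the z axis of lid and the z axis of barrel_mouth, either way round below 0.06 rad and angle between lid's own z axis and vertical below 0.2 rad), for 0.1 s.
3. the lid is screwed home (seal face within 2 mm of the rim, level) (z of lid_seal in the frame of barrel_mouth between -0.003 and 0.002 m and horizontal distance between lid_seal and barrel_mouth below 0.005 m and angle between the z axis of lid and the z axis of barrel_mouth, either way round below 0.06 rad and angle between lid's own z axis and vertical below 0.2 rad), for 0.2 s.
At the end, for the whole second after the job is handed in: Every piece present is in the barrel, 20 mm or more below the rim; lid home: seal face within 2 mm of the rim, centred within 5 mm, level; cell level in the bay, its button within 4 mm of the contact wall under the lip, plate pushed back over 3 mm; lid and cell at rest (all of step 1 and all of step 3 and y of cell_button in the frame of bay between -0.033 and -0.026 m and z of each of cell_button, cell in the frame of bay below 0.004 m and z of cell in the frame of bay above -0.006 m and angle between the x axis of cell and the y axis of bay, either way round below 0.1 rad and x of cell in the frame of bay between -0.005 and 0.005 m and value of joint spring_plate above 0.003 m and linear speed of each of lid, cell below 0.03 m/s); the robot touches nothing.
It fails at once if the mortar is shifted by more than 40 mm or tipped over (distance of mortar from where it was at the start of the episode above 0.04 m or angle between mortar's own z axis and vertical above 0.5 rad).
It fails at once if the scoop is shifted by more than 40 mm or tipped over (distance of scoop from where it was at the start of the episode above 0.04 m or angle between scoop's own z axis and vertical above 0.5 rad).
It fails at once if the big amethyst chunk is shifted by more than 40 mm or tipped over (distance of big_chunk from where it was at the start of the episode above 0.04 m or angle between big_chunk's own z axis and vertical above 0.5 rad).
Of stone0, stone1, stone2, stone3 only 2 to 4 are there at a start; the rules pass over those that are not, and their reading is None.
At some moment in a run one of stone0, stone1, stone2, stone3, lid may be knocked a few centimetres aside while the robot is not near it.
It also fails if it takes over 210 s, if anything falls off the work surface, if the arm or the gripper's body presses on something with over 40 N, if the wrist force passes 120 N, or if a joint passes its speed limit or range.

## Working session

There is one attempt and no reset: what is moved stays moved. The work goes in short steps, Python scripts to look and compute and a shell command to move; the robot and the scene stay as the last step left them, time stands still between calls to the robot, and variables do not carry over. Pictures are saved under pics/ and viewed, about 12 in all and at most 16, crops included, and the job is handed in when it is done.

```bash
mkdir -p pics; cat > h.py <<'E'
import numpy as np, cv2
from cell import get_state, vision, order, robot
def snap(cam,name):
    c=vision.calibration(cam); im=vision.camera(cam)
    cv2.imwrite(f'pics/{name}.png',im[:,:,::-1]); np.savez(f'pics/{name}.npz',**{k:np.array(v) for k,v in c.items()}); return im
def px(name,u,v,z):
    c=np.load(f'pics/{name}.npz'); R=c['R'];t=c['t']
    d=R.T@np.array([(u-c['cx'])/c['fx'],(v-c['cy'])/c['fy'],1]); o=-R.T@t
    return o+d*(z-o[2])/d[2]
def proj(name,X):
    c=np.load(f'pics/{name}.npz'); p=c['R']@np.array(X)+c['t']; return np.array([c['fx']*p[0]/p[2]+c['cx'],c['fy']*p[1]/p[2]+c['cy']])
def crop(name,u0,v0,u1,v1,s,out):
    im=cv2.imread(f'pics/{name}.png')[v0:v1,u0:u1]; cv2.imwrite(f'pics/{out}.png',cv2.resize(im,None,fx=s,fy=s,interpolation=cv2.INTER_CUBIC))
E
python3 - <<'E'
from h import *
snap('top','top0'); snap('scene','sc0')
for n in('top0','sc0'):
    crop(n,0,0,560,420,1.42,n+'b')
s=get_state(); print(s['eef_rot'],s['tool_pos'],s['width'],s['contact_force'])
c=vision.calibration('top');print(c)
E
```

```text
[[-9.64892474e-01  2.62644660e-01 -5.43508951e-04]
 [ 2.62645147e-01  9.64891702e-01 -1.23694203e-03]
 [ 1.99551058e-04 -1.33626604e-03 -9.99999087e-01]] [137.74877192 506.27211166 245.12227117] 91.58939340602838 [-0.44168819  1.10580474  0.24450242]
{'fx': 389.687399053658, 'fy': 389.687399053658, 'cx': 278.95468179214686, 'cy': 207.16802602213437, 'R': array([[-0.02663021, -0.99961001, -0.00840559],
       [-0.98765132,  0.02760841, -0.15421623],
       [ 0.15438816,  0.00419498, -0.98800137]]), 't': array([ 55.69107507, 615.17663509, 995.08539085])}
```

View pics/top0b.png

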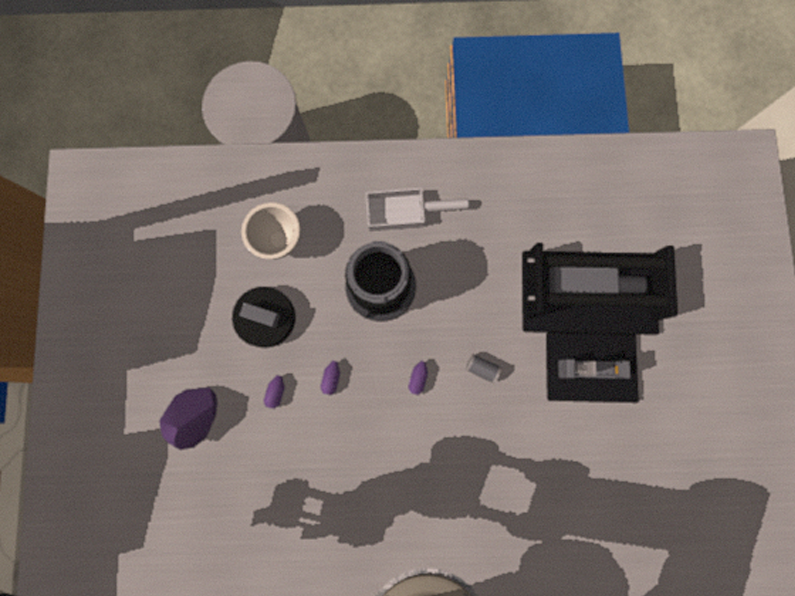

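View pics/sc0b.png

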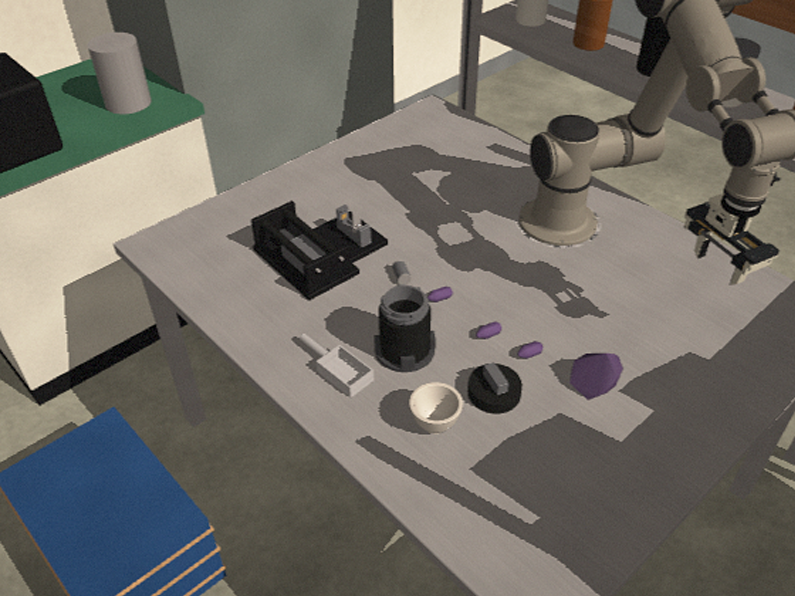

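Three pieces show at about (275,392), (330,378) and (418,378) in the 1.42x top view. The lid is at (263,316), the barrel mouth at (380,275), the cell at (485,367) and the bay at (595,369).

```bash
python3 - <<'E'
from h import *
im=cv2.imread('pics/top0.png').astype(int); b,g,r=im[...,0],im[...,1],im[...,2]
m=((b-g>25)&(r-g>5)).astype(np.uint8)
n,l,st,ce=cv2.connectedComponentsWithStats(m)
for i in range(1,n):
    if 60<st[i,4]<3000:
        ys,xs=np.where(l==i); P=np.array([px('top0',u,v,15)[:2] for u,v in zip(xs,ys)]); c=P.mean(0); w,V=np.linalg.eigh(np.cov((P-c).T))
        print(ce[i],st[i,4],c.round(1),'axis deg',np.degrees(np.arctan2(V[1,1],V[0,1])).round(1),4*np.sqrt(w))
for nm,u,v,z in [('lid',263,316,32),('barrel',380,272,160),('cell',485,367,17),('bay',595,369,58)]:
    print(nm,px('top0',u/1.42,v/1.42,z).round(1))
c=vision.calibration('wrist'); R=np.array(c['R']);t=np.array(c['t']);s=get_state();E=s['eef_rot']
print('cam in tool',E.T@(-R.T@t-s['tool_pos']),'axes',(E.T@R.T).round(2),c['fx'])
crop('top0',150,160,460,290,2.5,'c1')
E
```

```text
[231.83076923 266.30769231] 195 [463.6 170.6] axis deg 166.6 [28.7194386  63.91329082]
[293.74093264 266.04663212] 193 [459.8   3.4] axis deg 162.8 [28.3277743  63.51682039]
[192.21827411 276.12690355] 197 [440.3 277.5] axis deg 163.1 [30.28972209 62.96088811]
[128.09285714 290.4375    ] 560 [407.1 449.4] axis deg 135.6 [ 58.58935122 129.20049733]
lid [584.  293.7  32. ]
barrel [637.7  64.6 160. ]
cell [ 476.6 -126.1   17. ]
bay [ 466.8 -319.8   58. ]
cam in tool [  76.87723903    1.11126634 -139.07574243] axes [[-0.   -0.96 -0.28]
 [ 1.    0.   -0.  ]
 [ 0.   -0.28  0.96]] 350.5481757207165
```

View pics/c1.png

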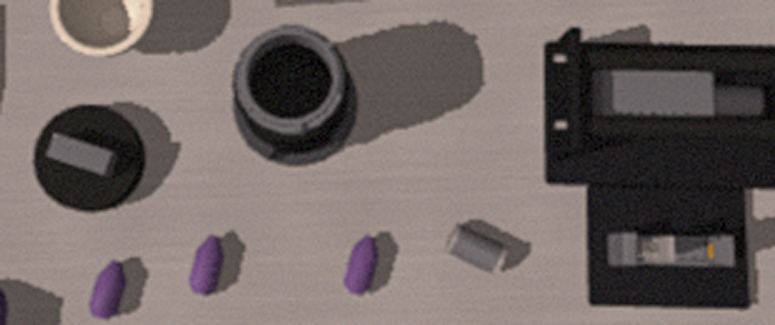

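```bash
cat >> h.py <<'E'
def to(x,y,z,say=''):
    s=get_state(); E=np.array(s['eef_rot']); print(say,'t',round(s['clock'],2),'pos',np.round(s['tool_pos'],1),'yaw(y axis)',np.degrees(np.arctan2(E[1,1],E[0,1])).round(2),'F',np.round(s['contact_force'],1),'w',round(s['width'],1),'-> tool d',(E.T@(np.array([x,y,z])-s['tool_pos'])).round(1))
E
python3 -m inch '[{"x":-24,"y":-16},{"x":-27,"y":-16},{"x":-27,"y":-16},{"x":-27,"y":-16},{"x":-27,"y":-16},{"x":-27,"y":-16},{"x":-27,"y":-16},{"x":-27,"y":-16},{"x":-27,"y":-16},{"x":-27,"y":-16},{"x":-27,"y":-16},{"x":-27,"y":-16},{"x":-27,"y":-16},{"x":-27,"y":-16},{"x":-27,"y":-14},{},{}]' 25
python3 -c "
from h import *
to(463.6,170.6,22); snap('wrist','w1')
for p in [(463.6,170.6,15),(440.3,277.5,15),(459.8,3.4,15)]: print(proj('w1',p))"
```

```text
t 0.1 pos [137.7 506.3 245.1] yaw(y axis) 74.77 F [-0.4  1.1  0.2] w 91.6 -> tool d [-402.6 -238.   223.4]
[117.76357356 459.92729355]
[184.01576047 431.97929785]
[  8.42052295 480.92314074]validation failed for argument at $[0]...
```

View pics/w1.png

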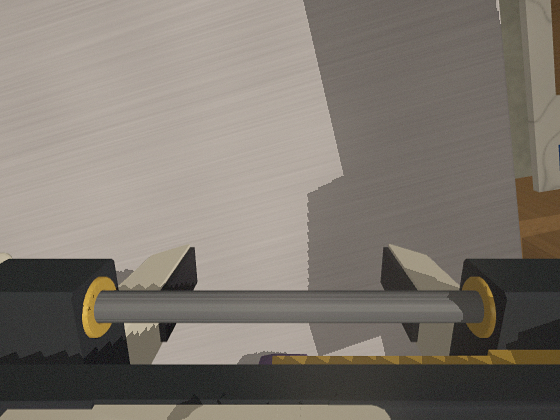

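The call was refused, so rows probably need every key. The wrist view shows only the gripper and bare shelf. I'll try one row in full.

```bash
python3 -m inch '[{"x":-24,"y":-16,"z":0,"ax":0,"ay":0,"az":0,"claw":-1}]' 25; python3 -m inch '[{"x":-24.0,"y":-16.0,"z":0.0,"claw":-1}]';python3 -m inch '[{"x":-24,"y":-16,"z":0,"ax":0,"ay":0,"az":0}]'
```

```text
clock: 0.25
tool_pos: [155.8, 485.9, 245.2]
eef_rot: [[-0.966, 0.26, -0.001], [0.26, 0.966, 0.0], [0.001, 0.0, -1.0]]
contact_force: [0.9, 0.2, 0.3]
width: 92.0validation failed for argument at $[0]...
validation failed for argument at $[0]...
```

```bash
python3 -m inch '[{"x":-27,"y":-16,"z":0,"ax":0,"ay":0,"az":0,"claw":-1},{"x":-27,"y":-16,"z":0,"ax":0,"ay":0,"az":0,"claw":-1},{"x":-27,"y":-16,"z":0,"ax":0,"ay":0,"az":0,"claw":-1},{"x":-27,"y":-16,"z":0,"ax":0,"ay":0,"az":0,"claw":-1},{"x":-27,"y":-16,"z":0,"ax":0,"ay":0,"az":0,"claw":-1},{"x":-27,"y":-16,"z":0,"ax":0,"ay":0,"az":0,"claw":-1},{"x":-27,"y":-16,"z":0,"ax":0,"ay":0,"az":0,"claw":-1},{"x":-27,"y":-16,"z":0,"ax":0,"ay":0,"az":0,"claw":-1},{"x":-27,"y":-16,"z":0,"ax":0,"ay":0,"az":0,"claw":-1},{"x":-27,"y":-16,"z":0,"ax":0,"ay":0,"az":0,"claw":-1},{"x":-27,"y":-16,"z":0,"ax":0,"ay":0,"az":0,"claw":-1},{"x":-27,"y":-16,"z":0,"ax":0,"ay":0,"az":0,"claw":-1},{"x":-27,"y":-16,"z":0,"ax":0,"ay":0,"az":0,"claw":-1},{"x":-27,"y":-16,"z":0,"ax":0,"ay":0,"az":0,"claw":-1},{"x":0,"y":0,"z":0,"ax":0,"ay":0,"az":0,"claw":-1},{"x":0,"y":0,"z":0,"ax":0,"ay":0,"az":0,"claw":-1}]' 25
cat >> h.py <<'E'
def stones(cam,name,z=15):
    im=snap(cam,name).astype(int); r,g,b=im[...,0],im[...,1],im[...,2]
    m=((b-g>25)&(r-g>5)).astype(np.uint8); n,l,st,ce=cv2.connectedComponentsWithStats(m)
    for i in range(1,n):
        if st[i,4]>60:
            ys,xs=np.where(l==i); P=np.array([px(name,u,v,z)[:2] for u,v in zip(xs,ys)]); c=P.mean(0); w,V=np.linalg.eigh(np.cov((P-c).T))
            print(ce[i].round(),st[i,4],c.round(1),'deg',np.degrees(np.arctan2(V[1,1],V[0,1])).round(1),(4*np.sqrt(w)).round(0))
E
python3 -c "
from h import *
to(463.6,170.6,22); stones('wrist','w2');stones('top','t2')"
```

```text
clock: 1.85
tool_pos: [462.6, 169.1, 245.3]
eef_rot: [[-0.964, 0.264, -0.001], [0.264, 0.964, 0.0], [0.001, -0.0, -1.0]]
contact_force: [-0.3, -1.0, 0.2]
width: 92.1
 t 1.85 pos [462.6 169.1 245.3] yaw(y axis) 74.68 F [-0.3 -1.   0.2] w 92.1 -> tool d [ -0.8   1.7 223.3]
[534.  76.] 1670 [428.8 431.4] deg 121.5 [41. 70.]
[387. 129.] 1148 [440.3 281.6] deg 166.0 [25. 64.]
[291. 178.] 1104 [464.1 172.8] deg 166.1 [25. 66.]
[142. 213.] 1468 [459.    3.2] deg 161.0 [36. 67.]
[294. 266.] 198 [459.3   3. ] deg 163.2 [29. 63.]
[121. 296.] 339 [392.5 467.4] deg 167.8 [43. 86.]
```

```bash
python3 -m inch '[{"x":-1,"y":2.5,"z":25,"ax":0,"ay":0,"az":0,"claw":-1},{"x":0,"y":0,"z":35,"ax":0,"ay":0,"az":0,"claw":-1},{"x":0,"y":0,"z":35,"ax":0,"ay":0,"az":0,"claw":-1},{"x":0,"y":0,"z":35,"ax":0,"ay":0,"az":0,"claw":-1},{"x":0,"y":0,"z":35,"ax":0,"ay":0,"az":0,"claw":-1},{"x":0,"y":0,"z":30,"ax":0,"ay":0,"az":0,"claw":-1},{"x":0,"y":0,"z":20,"ax":0,"ay":0,"az":0,"claw":-1},{"x":0,"y":0,"z":8,"ax":0,"ay":0,"az":0,"claw":-1},{"x":0,"y":0,"z":0,"ax":0,"ay":0,"az":0,"claw":1},{"x":0,"y":0,"z":0,"ax":0,"ay":0,"az":0,"claw":1},{"x":0,"y":0,"z":0,"ax":0,"ay":0,"az":0,"claw":1},{"x":0,"y":0,"z":0,"ax":0,"ay":0,"az":0,"claw":1},{"x":0,"y":0,"z":0,"ax":0,"ay":0,"az":0,"claw":1},{"x":0,"y":0,"z":0,"ax":0,"ay":0,"az":0,"claw":1},{"x":0,"y":0,"z":0,"ax":0,"ay":0,"az":0,"claw":1}]' 25
python3 -c "
from h import *
to(637.7,64.6,240)"
```

```text
clock: 3.45
tool_pos: [464.5, 171.6, 22.9]
eef_rot: [[-0.965, 0.263, 0.0], [0.263, 0.965, 0.0], [-0.0, 0.0, -1.0]]
contact_force: [-0.4, 0.3, 0.0]
width: 40.5
 t 3.45 pos [464.5 171.6  22.9] yaw(y axis) 74.76 F [-0.4  0.3  0. ] w 40.5 -> tool d [-195.3  -57.6 -217.1]
```

```bash
python3 -m inch '[{"x":0,"y":0,"z":0,"ax":0,"ay":0,"az":0,"claw":1},{"x":0,"y":0,"z":0,"ax":0,"ay":0,"az":0,"claw":1},{"x":0,"y":0,"z":0,"ax":0,"ay":0,"az":0,"claw":1},{"x":0,"y":0,"z":0,"ax":0,"ay":0,"az":0,"claw":1},{"x":0,"y":0,"z":-10,"ax":0,"ay":0,"az":0,"claw":1},{"x":0,"y":0,"z":-30,"ax":0,"ay":0,"az":0,"claw":1},{"x":0,"y":0,"z":-30,"ax":0,"ay":0,"az":0,"claw":1},{"x":0,"y":0,"z":-30,"ax":0,"ay":0,"az":0,"claw":1},{"x":0,"y":0,"z":-30,"ax":0,"ay":0,"az":0,"claw":1},{"x":0,"y":0,"z":-30,"ax":0,"ay":0,"az":0,"claw":1},{"x":0,"y":0,"z":-30,"ax":0,"ay":0,"az":0,"claw":1},{"x":0,"y":0,"z":-30,"ax":0,"ay":0,"az":0,"claw":1}]' 25
python3 -m inch '[{"x":-10,"y":-3,"z":0,"ax":0,"ay":0,"az":0,"claw":1},{"x":-24,"y":-7,"z":0,"ax":0,"ay":0,"az":0,"claw":1},{"x":-24,"y":-7,"z":0,"ax":0,"ay":0,"az":0,"claw":1},{"x":-24,"y":-7,"z":0,"ax":0,"ay":0,"az":0,"claw":1},{"x":-24,"y":-7,"z":0,"ax":0,"ay":0,"az":0,"claw":1},{"x":-24,"y":-7,"z":0,"ax":0,"ay":0,"az":0,"claw":1},{"x":-24,"y":-7,"z":0,"ax":0,"ay":0,"az":0,"claw":1},{"x":-24,"y":-7,"z":0,"ax":0,"ay":0,"az":0,"claw":1},{"x":-18,"y":-6,"z":0,"ax":0,"ay":0,"az":0,"claw":1},{"x":0,"y":0,"z":0,"ax":0,"ay":0,"az":0,"claw":1}]'
python3 -c "
from h import *
snap('wrist','w3')
to(637.7,64.6,185)"
```

```text
clock: 4.65
tool_pos: [463.9, 171.6, 244.7]
eef_rot: [[-0.965, 0.263, 0.001], [0.263, 0.965, 0.0], [-0.0, 0.0, -1.0]]
contact_force: [1.1, 0.2, -1.0]
width: 29.9
clock: 5.65
tool_pos: [639.4, 62.3, 241.1]
eef_rot: [[-0.964, 0.265, -0.001], [0.265, 0.964, -0.0], [0.001, -0.001, -1.0]]
contact_force: [0.1, 0.2, -0.6]
width: 29.8
 t 5.7 pos [638.3  63.3 241.3] yaw(y axis) 74.69 F [-0.6  0.2 -0.4] w 29.8 -> tool d [ 0.8  1.1 56.3]
```

View pics/w3.png

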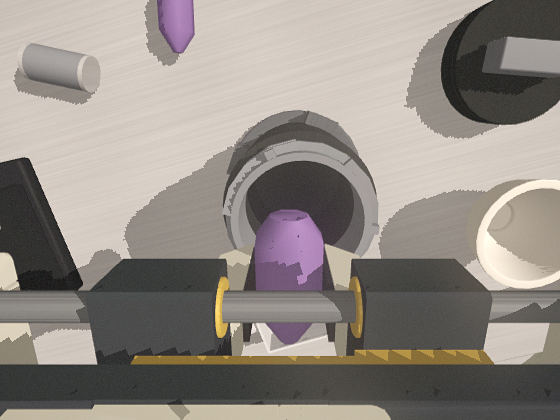

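The stone is held at (290,260). The neck's inner edge runs from about u=243 to 357 with its top near v=160. I'll compare that with the projected circles.

```bash
python3 - <<'E'
from h import *
for d in (84,94):
  Q=np.array([proj('w3',(637.7+d/2*np.cos(a),64.6+d/2*np.sin(a),160)) for a in np.linspace(0,6.28,73)]); print(d,Q.min(0),Q.max(0))
s=get_state();print(proj('w3',s['tool_pos']))
crop('w3',190,100,420,300,3.4,'c3')
E
```

```text
84 [226.40182128 156.81608786] [353.21117594 277.27294686]
94 [218.81952181 148.82191507] [360.80155743 283.70808948]
[287.70808548 281.25858504]
```

View pics/c3.png

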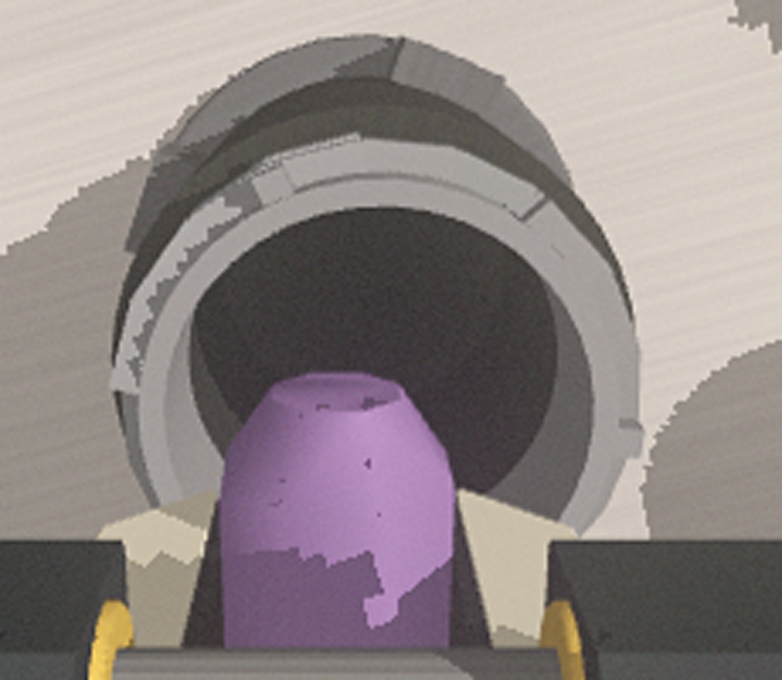

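Measured against the rim, the mouth is about (642,70). Thread starts are at crop (125,388) and (535,205), with tabs at (270,190) and (630,425). Releasing the piece.

```bash
python3 -m inch '[{"x":-1.5,"y":7,"z":10,"ax":0,"ay":0,"az":0,"claw":1},{"x":0,"y":0,"z":20,"ax":0,"ay":0,"az":0,"claw":1},{"x":0,"y":0,"z":18,"ax":0,"ay":0,"az":0,"claw":1},{"x":0,"y":0,"z":8,"ax":0,"ay":0,"az":0,"claw":1},{"x":0,"y":0,"z":0,"ax":0,"ay":0,"az":0,"claw":1},{"x":0,"y":0,"z":0,"ax":0,"ay":0,"az":0,"claw":-1},{"x":0,"y":0,"z":0,"ax":0,"ay":0,"az":0,"claw":-1},{"x":0,"y":0,"z":0,"ax":0,"ay":0,"az":0,"claw":-1},{"x":0,"y":0,"z":0,"ax":0,"ay":0,"az":0,"claw":-1},{"x":0,"y":0,"z":-20,"ax":0,"ay":0,"az":0,"claw":-1},{"x":0,"y":0,"z":-35,"ax":0,"ay":0,"az":0,"claw":-1}]'
python3 -c "
from h import *
stones('top','t3')
to(440.3,281,240,'A'); to(459.3,3.1,240)"
```

```text
clock: 6.8
tool_pos: [640.3, 70.4, 239.9]
eef_rot: [[-0.965, 0.263, -0.006], [0.263, 0.965, 0.0], [0.005, -0.001, -1.0]]
contact_force: [1.4, -0.1, -0.4]
width: 73.4
[266. 200.] 101 [641.5  73.6] deg 147.6 [29. 41.]
[192. 276.] 203 [440.4 277.1] deg 163.0 [31. 62.]
[129. 290.] 688 [408.5 447.2] deg 134.3 [ 59. 126.]
A t 6.85 pos [643.1  70.4 248.6] yaw(y axis) 74.77 F [ 0.7 -0.6  5.9] w 77.0 -> tool d [251.1 149.9   7. ]
 t 6.85 pos [643.1  70.4 248.6] yaw(y axis) 74.77 F [ 0.7 -0.6  5.9] w 77.0 -> tool d [ 159.7 -113.3    7.2]
```

```bash
python3 -m inch '[{"x":10,"y":-7,"z":0,"ax":0,"ay":0,"az":0,"claw":-1},{"x":20,"y":-14,"z":0,"ax":0,"ay":0,"az":0,"claw":-1},{"x":20,"y":-14,"z":0,"ax":0,"ay":0,"az":0,"claw":-1},{"x":20,"y":-14,"z":0,"ax":0,"ay":0,"az":0,"claw":-1},{"x":20,"y":-14,"z":0,"ax":0,"ay":0,"az":0,"claw":-1},{"x":20,"y":-14,"z":0,"ax":0,"ay":0,"az":0,"claw":-1},{"x":20,"y":-14,"z":0,"ax":0,"ay":0,"az":0,"claw":-1},{"x":20,"y":-14,"z":0,"ax":0,"ay":0,"az":0,"claw":-1},{"x":10,"y":-8,"z":0,"ax":0,"ay":0,"az":0,"claw":-1},{"x":0,"y":0,"z":0,"ax":0,"ay":0,"az":0,"claw":-1},{"x":0,"y":0,"z":0,"ax":0,"ay":0,"az":0,"claw":-1}]'
python3 -c "
from h import *
stones('wrist','w4')
to(459.3,4,22)"
```

```text
clock: 7.95
tool_pos: [458.4, 3.4, 242.2]
eef_rot: [[-0.965, 0.263, 0.002], [0.263, 0.965, 0.0], [-0.002, 0.001, -1.0]]
contact_force: [-0.0, 0.1, -0.0]
width: 91.6
[551.  90.] 939 [442.  278.7] deg 172.9 [20. 68.]
[291. 178.] 1088 [459.9   6.6] deg 163.0 [25. 67.]
 t 8.0 pos [458.5   3.5 242. ] yaw(y axis) 74.76 F [-0.1 -0.5 -0.8] w 91.8 -> tool d [ -0.3   0.6 220. ]
```

```bash
python3 -m inch '[{"x":-1,"y":2,"z":25,"ax":0,"ay":0,"az":0,"claw":-1},{"x":0,"y":0,"z":35,"ax":0,"ay":0,"az":0,"claw":-0.5},{"x":0,"y":0,"z":35,"ax":0,"ay":0,"az":0,"claw":-0.3},{"x":0,"y":0,"z":35,"ax":0,"ay":0,"az":0,"claw":-0.3},{"x":0,"y":0,"z":35,"ax":0,"ay":0,"az":0,"claw":-0.3},{"x":0,"y":0,"z":30,"ax":0,"ay":0,"az":0,"claw":-0.3},{"x":0,"y":0,"z":18,"ax":0,"ay":0,"az":0,"claw":-0.3},{"x":0,"y":0,"z":7,"ax":0,"ay":0,"az":0,"claw":-0.3},{"x":0,"y":0,"z":0,"ax":0,"ay":0,"az":0,"claw":1},{"x":0,"y":0,"z":0,"ax":0,"ay":0,"az":0,"claw":1},{"x":0,"y":0,"z":0,"ax":0,"ay":0,"az":0,"claw":1},{"x":0,"y":0,"z":0,"ax":0,"ay":0,"az":0,"claw":1},{"x":0,"y":0,"z":0,"ax":0,"ay":0,"az":0,"claw":1},{"x":0,"y":0,"z":0,"ax":0,"ay":0,"az":0,"claw":1},{"x":0,"y":0,"z":0,"ax":0,"ay":0,"az":0,"claw":1},{"x":0,"y":0,"z":0,"ax":0,"ay":0,"az":0,"claw":1},{"x":0,"y":0,"z":0,"ax":0,"ay":0,"az":0,"claw":1}]' 25
python3 -m inch '[{"x":0,"y":0,"z":-10,"ax":0,"ay":0,"az":0,"claw":1},{"x":0,"y":0,"z":-30,"ax":0,"ay":0,"az":0,"claw":1},{"x":0,"y":0,"z":-35,"ax":0,"ay":0,"az":0,"claw":1},{"x":0,"y":0,"z":-35,"ax":0,"ay":0,"az":0,"claw":1},{"x":0,"y":0,"z":-35,"ax":0,"ay":0,"az":0,"claw":1},{"x":0,"y":0,"z":-35,"ax":0,"ay":0,"az":0,"claw":1},{"x":0,"y":0,"z":-25,"ax":0,"ay":0,"az":0,"claw":1},{"x":-10,"y":7,"z":0,"ax":0,"ay":0,"az":0,"claw":1},{"x":-20,"y":14,"z":0,"ax":0,"ay":0,"az":0,"claw":1},{"x":-20,"y":14,"z":0,"ax":0,"ay":0,"az":0,"claw":1},{"x":-20,"y":14,"z":0,"ax":0,"ay":0,"az":0,"claw":1},{"x":-20,"y":14,"z":0,"ax":0,"ay":0,"az":0,"claw":1},{"x":-20,"y":14,"z":0,"ax":0,"ay":0,"az":0,"claw":1},{"x":-20,"y":14,"z":0,"ax":0,"ay":0,"az":0,"claw":1},{"x":-20,"y":14,"z":0,"ax":0,"ay":0,"az":0,"claw":1},{"x":-10,"y":6,"z":0,"ax":0,"ay":0,"az":0,"claw":1},{"x":0,"y":0,"z":0,"ax":0,"ay":0,"az":0,"claw":1},{"x":0,"y":0,"z":0,"ax":0,"ay":0,"az":0,"claw":1}]'
python3 -c "
from h import *
to(642,70,185)"
```

```text
clock: 9.7
tool_pos: [459.5, 5.1, 22.5]
eef_rot: [[-0.965, 0.263, 0.002], [0.263, 0.965, -0.0], [-0.002, 0.0, -1.0]]
contact_force: [-0.7, 0.1, 7.3]
width: 29.4
clock: 11.5
tool_pos: [641.8, 70.3, 225.3]
eef_rot: [[-0.965, 0.262, -0.003], [0.262, 0.965, 0.0], [0.003, -0.001, -1.0]]
contact_force: [-0.2, -0.1, -1.2]
width: 30.1
 t 11.5 pos [641.8  70.3 225.3] yaw(y axis) 74.78 F [-0.2 -0.1 -1.2] w 30.1 -> tool d [-0.3 -0.3 40.3]
```

```bash
python3 -m inch '[{"x":0,"y":0,"z":15,"ax":0,"ay":0,"az":0,"claw":1},{"x":0,"y":0,"z":18,"ax":0,"ay":0,"az":0,"claw":1},{"x":0,"y":0,"z":7,"ax":0,"ay":0,"az":0,"claw":1},{"x":0,"y":0,"z":0,"ax":0,"ay":0,"az":0,"claw":1},{"x":0,"y":0,"z":0,"ax":0,"ay":0,"az":0,"claw":-1},{"x":0,"y":0,"z":0,"ax":0,"ay":0,"az":0,"claw":-1},{"x":0,"y":0,"z":0,"ax":0,"ay":0,"az":0,"claw":-1},{"x":0,"y":0,"z":0,"ax":0,"ay":0,"az":0,"claw":-1},{"x":0,"y":0,"z":-20,"ax":0,"ay":0,"az":0,"claw":-1},{"x":0,"y":0,"z":-35,"ax":0,"ay":0,"az":0,"claw":-1}]'
python3 -m inch '[{"x":10,"y":6,"z":0,"ax":0,"ay":0,"az":0,"claw":-1},{"x":22,"y":13,"z":0,"ax":0,"ay":0,"az":0,"claw":-1},{"x":22,"y":13,"z":0,"ax":0,"ay":0,"az":0,"claw":-1},{"x":22,"y":13,"z":0,"ax":0,"ay":0,"az":0,"claw":-1},{"x":22,"y":13,"z":0,"ax":0,"ay":0,"az":0,"claw":-1},{"x":22,"y":13,"z":0,"ax":0,"ay":0,"az":0,"claw":-1},{"x":22,"y":13,"z":0,"ax":0,"ay":0,"az":0,"claw":-1},{"x":22,"y":13,"z":0,"ax":0,"ay":0,"az":0,"claw":-1},{"x":22,"y":13,"z":0,"ax":0,"ay":0,"az":0,"claw":-1},{"x":22,"y":13,"z":0,"ax":0,"ay":0,"az":0,"claw":-1},{"x":22,"y":13,"z":0,"ax":0,"ay":0,"az":0,"claw":-1},{"x":20,"y":14,"z":0,"ax":0,"ay":0,"az":0,"claw":-1},{"x":0,"y":0,"z":0,"ax":0,"ay":0,"az":0,"claw":-1},{"x":0,"y":0,"z":0,"ax":0,"ay":0,"az":0,"claw":-1}]'
python3 -c "
from h import *
stones('wrist','w5');stones('top','t5')
to(440.5,280,22)"
```

```text
clock: 12.5
tool_pos: [641.3, 70.2, 239.8]
eef_rot: [[-0.965, 0.263, -0.006], [0.263, 0.965, 0.0], [0.006, -0.001, -1.0]]
contact_force: [0.7, -0.1, -0.1]
width: 73.2
clock: 13.9
tool_pos: [440.5, 280.7, 241.8]
eef_rot: [[-0.965, 0.261, 0.001], [0.261, 0.965, -0.0], [-0.001, -0.0, -1.0]]
contact_force: [0.7, 0.1, -0.3]
width: 91.9
[454.  95.] 3908 [403.1 461.8] deg 139.3 [ 57. 110.]
[287. 178.] 1112 [440.7 279.5] deg 163.9 [26. 65.]
[267. 196.] 145 [653.8  70.2] deg 163.9 [30. 69.]
 t 14.0 pos [441.1 280.1 241.7] yaw(y axis) 74.75 F [ 0.1 -0.7 -0.3] w 92.0 -> tool d [ 7.000e-01 -2.000e-01  2.197e+02]
```

```bash
python3 -m inch '[{"x":0,"y":0,"z":25,"ax":0,"ay":0,"az":0,"claw":-1},{"x":0,"y":0,"z":35,"ax":0,"ay":0,"az":0,"claw":-0.5},{"x":0,"y":0,"z":35,"ax":0,"ay":0,"az":0,"claw":-0.3},{"x":0,"y":0,"z":35,"ax":0,"ay":0,"az":0,"claw":-0.3},{"x":0,"y":0,"z":35,"ax":0,"ay":0,"az":0,"claw":-0.3},{"x":0,"y":0,"z":30,"ax":0,"ay":0,"az":0,"claw":-0.3},{"x":0,"y":0,"z":17,"ax":0,"ay":0,"az":0,"claw":-0.3},{"x":0,"y":0,"z":7,"ax":0,"ay":0,"az":0,"claw":-0.3},{"x":0,"y":0,"z":0,"ax":0,"ay":0,"az":0,"claw":1},{"x":0,"y":0,"z":0,"ax":0,"ay":0,"az":0,"claw":1},{"x":0,"y":0,"z":0,"ax":0,"ay":0,"az":0,"claw":1},{"x":0,"y":0,"z":0,"ax":0,"ay":0,"az":0,"claw":1},{"x":0,"y":0,"z":0,"ax":0,"ay":0,"az":0,"claw":1},{"x":0,"y":0,"z":0,"ax":0,"ay":0,"az":0,"claw":1},{"x":0,"y":0,"z":0,"ax":0,"ay":0,"az":0,"claw":1},{"x":0,"y":0,"z":0,"ax":0,"ay":0,"az":0,"claw":1},{"x":0,"y":0,"z":0,"ax":0,"ay":0,"az":0,"claw":1}]' 25
python3 -m inch '[{"x":0,"y":0,"z":-10,"ax":0,"ay":0,"az":0,"claw":1},{"x":0,"y":0,"z":-30,"ax":0,"ay":0,"az":0,"claw":1},{"x":0,"y":0,"z":-35,"ax":0,"ay":0,"az":0,"claw":1},{"x":0,"y":0,"z":-35,"ax":0,"ay":0,"az":0,"claw":1},{"x":0,"y":0,"z":-35,"ax":0,"ay":0,"az":0,"claw":1},{"x":0,"y":0,"z":-35,"ax":0,"ay":0,"az":0,"claw":1},{"x":0,"y":0,"z":-25,"ax":0,"ay":0,"az":0,"claw":1}]'
python3 -m inch '[{"x":-10,"y":-6,"z":0,"ax":0,"ay":0,"az":0,"claw":1},{"x":-22,"y":-13,"z":0,"ax":0,"ay":0,"az":0,"claw":1},{"x":-22,"y":-13,"z":0,"ax":0,"ay":0,"az":0,"claw":1},{"x":-22,"y":-13,"z":0,"ax":0,"ay":0,"az":0,"claw":1},{"x":-22,"y":-13,"z":0,"ax":0,"ay":0,"az":0,"claw":1},{"x":-22,"y":-13,"z":0,"ax":0,"ay":0,"az":0,"claw":1},{"x":-22,"y":-13,"z":0,"ax":0,"ay":0,"az":0,"claw":1},{"x":-22,"y":-13,"z":0,"ax":0,"ay":0,"az":0,"claw":1},{"x":-22,"y":-13,"z":0,"ax":0,"ay":0,"az":0,"claw":1},{"x":-22,"y":-13,"z":0,"ax":0,"ay":0,"az":0,"claw":1},{"x":-22,"y":-13,"z":0,"ax":0,"ay":0,"az":0,"claw":1},{"x":-20,"y":-14,"z":0,"ax":0,"ay":0,"az":0,"claw":1},{"x":0,"y":0,"z":0,"ax":0,"ay":0,"az":0,"claw":1},{"x":0,"y":0,"z":0,"ax":0,"ay":0,"az":0,"claw":1}]'
python3 -c "
from h import *
to(642,70,185)"
```

```text
clock: 15.7
tool_pos: [441.1, 280.8, 23.6]
eef_rot: [[-0.965, 0.263, 0.001], [0.263, 0.965, 0.001], [-0.001, 0.001, -1.0]]
contact_force: [0.3, -1.4, 6.7]
width: 29.7
clock: 16.4
tool_pos: [440.8, 280.9, 230.8]
eef_rot: [[-0.965, 0.262, 0.003], [0.263, 0.965, 0.002], [-0.002, 0.002, -1.0]]
contact_force: [0.6, 0.1, -0.4]
width: 29.6
clock: 17.8
tool_pos: [642.0, 69.7, 226.2]
eef_rot: [[-0.965, 0.264, -0.003], [0.264, 0.965, 0.0], [0.003, -0.0, -1.0]]
contact_force: [-0.1, -0.2, -0.3]
width: 29.5
 t 17.8 pos [642.   69.7 226.2] yaw(y axis) 74.71 F [-0.1 -0.2 -0.3] w 29.5 -> tool d [-0.   0.3 41.2]
```

```bash
python3 -m inch '[{"x":0,"y":0,"z":15,"ax":0,"ay":0,"az":0,"claw":1},{"x":0,"y":0,"z":18,"ax":0,"ay":0,"az":0,"claw":1},{"x":0,"y":0,"z":7,"ax":0,"ay":0,"az":0,"claw":1},{"x":0,"y":0,"z":0,"ax":0,"ay":0,"az":0,"claw":1},{"x":0,"y":0,"z":0,"ax":0,"ay":0,"az":0,"claw":-1},{"x":0,"y":0,"z":0,"ax":0,"ay":0,"az":0,"claw":-1},{"x":0,"y":0,"z":0,"ax":0,"ay":0,"az":0,"claw":-1},{"x":0,"y":0,"z":0,"ax":0,"ay":0,"az":0,"claw":-1},{"x":0,"y":0,"z":-20,"ax":0,"ay":0,"az":0,"claw":-1},{"x":0,"y":0,"z":-35,"ax":0,"ay":0,"az":0,"claw":-1},{"x":0,"y":0,"z":-15,"ax":0,"ay":0,"az":0,"claw":-1},{"x":0,"y":0,"z":0,"ax":0,"ay":0,"az":0,"claw":-1}]'
python3 -c "
from h import *
snap('wrist','w6'); to(642,70,240)"
python3 -m inch '[{"x":5,"y":10,"z":0,"ax":0,"ay":0,"az":0,"claw":-1},{"x":11,"y":19,"z":0,"ax":0,"ay":0,"az":0,"claw":-1},{"x":11,"y":19,"z":0,"ax":0,"ay":0,"az":0,"claw":-1},{"x":11,"y":19,"z":0,"ax":0,"ay":0,"az":0,"claw":-1},{"x":11,"y":19,"z":0,"ax":0,"ay":0,"az":0,"claw":-1},{"x":11,"y":19,"z":0,"ax":0,"ay":0,"az":0,"claw":-1},{"x":11,"y":19,"z":0,"ax":0,"ay":0,"az":0,"claw":-1},{"x":11,"y":19,"z":0,"ax":0,"ay":0,"az":0,"claw":-1},{"x":11,"y":19,"z":0,"ax":0,"ay":0,"az":0,"claw":-1},{"x":11,"y":19,"z":0,"ax":0,"ay":0,"az":0,"claw":-1},{"x":11,"y":19,"z":0,"ax":0,"ay":0,"az":0,"claw":-1},{"x":0,"y":0,"z":0,"ax":0,"ay":0,"az":0,"claw":-1},{"x":0,"y":0,"z":0,"ax":0,"ay":0,"az":0,"claw":-1}]'
python3 -c "
from h import *
to(584,294,240);snap('wrist','w7');snap('top','t7'); print(get_state()['joint_pos'])
a=cv2.imread('pics/w6.png')[60:300,130:430];b=cv2.imread('pics/w7.png')[0:300]
a=cv2.resize(a,(375,300)); 
cv2.imwrite('pics/m7.png',np.hstack([a,cv2.resize(b[:,140:560],(425,300))]))"
```

```text
clock: 19.0
tool_pos: [643.6, 70.2, 260.9]
eef_rot: [[-0.965, 0.263, 0.006], [0.263, 0.965, 0.0], [-0.006, 0.002, -1.0]]
contact_force: [-0.1, -1.2, 0.8]
width: 88.7
 t 19.05 pos [642.9  70.2 258.7] yaw(y axis) 74.77 F [0.9 0.9 0.7] w 90.6 -> tool d [ 0.8 -0.4 18.7]
clock: 20.35
tool_pos: [583.3, 293.8, 256.3]
eef_rot: [[-0.965, 0.261, -0.002], [0.261, 0.965, -0.001], [0.002, -0.002, -1.0]]
contact_force: [-0.2, -0.4, -0.7]
width: 91.9
 t 20.35 pos [583.3 293.8 256.3] yaw(y axis) 74.85 F [-0.2 -0.4 -0.7] w 91.9 -> tool d [-0.7  0.4 16.3]
[ 3.47632771e-01  5.80325258e-01  1.10673459e+00 -2.60145615e-04
  1.45591407e+00 -9.56888992e-01]
```

View pics/m7.png

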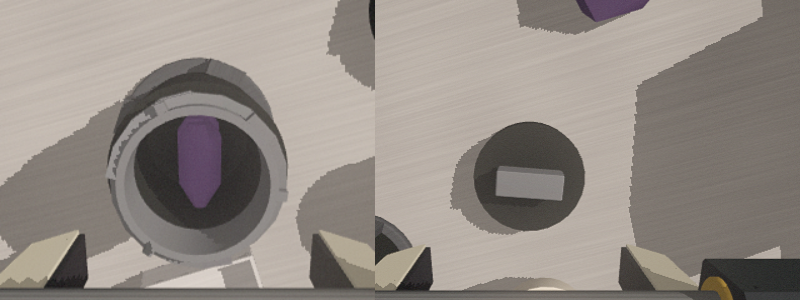

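Barrel: one stone is visible inside, lying across at (200,160), and the mouth is centred. Lid bar is at panel (497..565, 166..200), with the disc centred near (530,178).

```bash
python3 - <<'E'
from h import *
Q=np.array([proj('w6',(642+42*np.cos(a),70+42*np.sin(a),160)) for a in np.linspace(0,6.28,73)]); print('inner pred',Q.min(0),Q.max(0))
c=lambda x,y:((x-375)/1.0119+140,y)
P=[px('w7',*c(x,y),62)[:2] for x,y in [(497,166),(565,171),(562,200),(496,194)]]; P=np.array(P);print(P.round(1),P.mean(0))
d=P[1]+P[2]-P[0]-P[3];print(np.degrees(np.arctan2(d[1],d[0])))
for n,u,v in [('start',190+535/3.4,100+205/3.4),('tab',190+270/3.4,100+190/3.4),('startL',190+125/3.4,100+388/3.4),('tabR',190+630/3.4,100+425/3.4)]:
    p=px('w3',u,v,158)[:2]-(642,70); print(n,p.round(1),np.hypot(*p).round(1),np.degrees(np.arctan2(p[1],p[0])).round(1))
crop('w6',190,90,380,270,3.3,'c6'); crop('t7',150,180,260,250,4,'ct7')
a=cv2.imread('pics/c6.png');print(a.shape)
E
```

```text
inner pred [227.38078101 152.57687735] [344.57810657 264.49086287]
[[558.3 273.5]
 [579.8 334.6]
 [607.3 325.1]
 [584.6 264.7]] [582.49748918 299.4978183 ]
70.00742127989933
start [-32.7  40.3] 51.9 129.0
tab [-48.5  -6.7] 49.0 -172.1
startL [-18.8 -44.9] 48.7 -112.7
tabR [14.9 48.9] 51.1 73.1
(594, 627, 3)
```

View pics/c6.png

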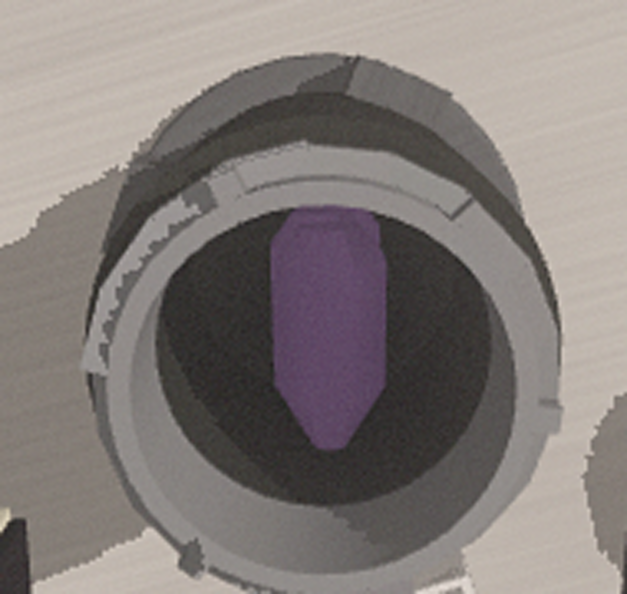

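Starts are at about 8/128/248° in world. The bar lies at 70° with its centre near (582.5,299.5). I'll check that against the disc outline and the mortar before descending.

```bash
python3 - <<'E'
from h import *
for z,n in((32,'top'),(0,'bot')):
  Q=np.array([proj('w7',(582.5+58.5*np.cos(a),299.5+58.5*np.sin(a),z)) for a in np.linspace(0,6.28,73)]); print(n,Q.min(0),Q.max(0))
print('mortar',px('top0',270/1.42,230/1.42,75), px('top0',241/1.42,230/1.42,75),px('top0',270/1.42,257/1.42,75))
to(582.5,299.5,110)
E
```

```text
top [237.47529258 119.63564516] [348.42658269 228.9206513 ]
bot [241.44249078 118.32104807] [343.87568014 219.66355479]
mortar [740.461736   271.66425781  75.        ] [742.03862024 326.09313053  75.        ] [688.7019368  271.22077978  75.        ]
 t 20.45 pos [584.  292.8 256.9] yaw(y axis) 74.75 F [-0.7 -0.3 -0.6] w 91.9 -> tool d [  3.    6.2 146.9]
```

```bash
python3 -m inch '[{"x":1.6,"y":6,"z":0,"ax":0,"ay":0,"az":0.1,"claw":0},{"x":0,"y":0,"z":15,"ax":0,"ay":0,"az":0.14,"claw":0},{"x":0,"y":0,"z":15,"ax":0,"ay":0,"az":0.14,"claw":0},{"x":0,"y":0,"z":15,"ax":0,"ay":0,"az":0.14,"claw":0},{"x":0,"y":0,"z":15,"ax":0,"ay":0,"az":0.14,"claw":0},{"x":0,"y":0,"z":15,"ax":0,"ay":0,"az":0.14,"claw":0},{"x":0,"y":0,"z":15,"ax":0,"ay":0,"az":0.14,"claw":0},{"x":0,"y":0,"z":15,"ax":0,"ay":0,"az":0.14,"claw":0},{"x":0,"y":0,"z":15,"ax":0,"ay":0,"az":0.14,"claw":0},{"x":0,"y":0,"z":15,"ax":0,"ay":0,"az":0.14,"claw":0},{"x":0,"y":0,"z":10,"ax":0,"ay":0,"az":0.14,"claw":0},{"x":0,"y":0,"z":0,"ax":0,"ay":0,"az":0.14,"claw":0},{"x":0,"y":0,"z":0,"ax":0,"ay":0,"az":0.013,"claw":0},{"x":0,"y":0,"z":0,"ax":0,"ay":0,"az":0,"claw":0},{"x":0,"y":0,"z":0,"ax":0,"ay":0,"az":0,"claw":0}]' 25
python3 -c "
from h import *
to(584,299,54); snap('wrist','w8')"
```

```text
clock: 21.95
tool_pos: [584.4, 299.3, 113.1]
eef_rot: [[0.339, 0.941, 0.001], [0.941, -0.339, 0.0], [0.0, 0.0, -1.0]]
contact_force: [-0.7, 0.4, 0.3]
width: 46.0
 t 21.95 pos [584.4 299.3 113.1] yaw(y axis) -19.82 F [-0.7  0.4  0.3] w 46.0 -> tool d [-0.4 -0.3 59.1]
```

View pics/w8.png

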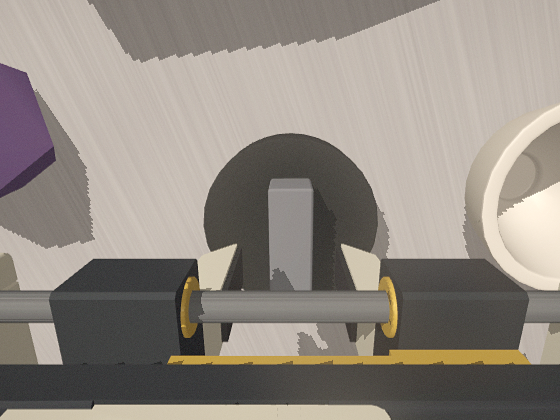

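The bar is centred between the jaws (u 269–313) and its far top edge is at v≈189.

```bash
python3 - <<'E'
from h import *
s=get_state();T=np.array(s['tool_pos']);E=np.array(s['eef_rot'])
for dx in(28,33,38): p=T+E[:,0]*dx;p[2]=62;print(dx,proj('w8',p))
for dx in (53,58.5,64): p=T+E[:,0]*dx;p[2]=32;print('rim',dx,proj('w8',p))
p=T.copy();p[2]=62
print(px('w8',269,200,62)-p@np.eye(3), (E.T@(px('w8',269,200,62)-p))[1],(E.T@(px('w8',313,200,62)-p))[1])
E
```

```text
28 [288.66287855 195.05469871]
33 [288.66625903 186.35564243]
38 [288.66968904 177.52911636]
rim 53 [288.63279378 143.97332994]
rim 58.5 [288.63592584 134.98765321]
rim 64 [288.63910337 125.8715483 ]
[-1.88262997 27.38756827  0.        ] -11.064334285266206 13.698091753130388
```

```bash
python3 -m inch '[{"x":0,"y":0,"z":20,"ax":0,"ay":0,"az":0,"claw":0},{"x":0,"y":0,"z":20,"ax":0,"ay":0,"az":0,"claw":0},{"x":0,"y":0,"z":13,"ax":0,"ay":0,"az":0,"claw":0},{"x":0,"y":0,"z":6,"ax":0,"ay":0,"az":0,"claw":0},{"x":0,"y":0,"z":0,"ax":0,"ay":0,"az":0,"claw":1},{"x":0,"y":0,"z":0,"ax":0,"ay":0,"az":0,"claw":1},{"x":0,"y":0,"z":0,"ax":0,"ay":0,"az":0,"claw":1},{"x":0,"y":0,"z":0,"ax":0,"ay":0,"az":0,"claw":1},{"x":0,"y":0,"z":0,"ax":0,"ay":0,"az":0,"claw":1},{"x":0,"y":0,"z":0,"ax":0,"ay":0,"az":0,"claw":1},{"x":0,"y":0,"z":0,"ax":0,"ay":0,"az":0,"claw":1}]' 35
python3 -m inch '[{"x":0,"y":0,"z":-10,"ax":0,"ay":0,"az":0,"claw":1},{"x":0,"y":0,"z":-20,"ax":0,"ay":0,"az":-0.05,"claw":1},{"x":0,"y":0,"z":-20,"ax":0,"ay":0,"az":-0.055,"claw":1},{"x":0,"y":0,"z":-20,"ax":0,"ay":0,"az":-0.055,"claw":1},{"x":0,"y":0,"z":-20,"ax":0,"ay":0,"az":-0.055,"claw":1},{"x":0,"y":0,"z":-20,"ax":0,"ay":0,"az":-0.055,"claw":1},{"x":0,"y":0,"z":-20,"ax":0,"ay":0,"az":-0.055,"claw":1},{"x":0,"y":0,"z":-20,"ax":0,"ay":0,"az":-0.055,"claw":1},{"x":0,"y":0,"z":-20,"ax":0,"ay":0,"az":-0.055,"claw":1},{"x":0,"y":0,"z":-20,"ax":0,"ay":0,"az":-0.055,"claw":1},{"x":0,"y":0,"z":-5,"ax":0,"ay":0,"az":0,"claw":1},{"x":0,"y":0,"z":0,"ax":0,"ay":0,"az":0,"claw":1}]'
python3 -c "
from h import *
to(642,69.5,245)"
```

```text
clock: 23.1
tool_pos: [584.8, 299.8, 54.8]
eef_rot: [[0.341, 0.94, 0.002], [0.94, -0.341, 0.001], [0.001, 0.002, -1.0]]
contact_force: [0.6, 0.8, 5.9]
width: 25.5
clock: 24.3
tool_pos: [584.0, 299.7, 249.1]
eef_rot: [[-0.14, 0.99, 0.0], [0.99, 0.14, 0.0], [0.0, 0.001, -1.0]]
contact_force: [-0.6, -0.1, -3.0]
width: 26.1
 t 24.3 pos [584.  299.7 249.1] yaw(y axis) 8.06 F [-0.6 -0.1 -3. ] w 26.1 -> tool d [-236.    25.2    4. ]
```

```bash
python3 -m inch '[{"x":-8,"y":1,"z":0,"ax":0,"ay":0,"az":0,"claw":1},{"x":-15,"y":2,"z":0,"ax":0,"ay":0,"az":0,"claw":1},{"x":-20,"y":2,"z":0,"ax":0,"ay":0,"az":0,"claw":1},{"x":-20,"y":2,"z":0,"ax":0,"ay":0,"az":0,"claw":1},{"x":-20,"y":2,"z":0,"ax":0,"ay":0,"az":0,"claw":1},{"x":-20,"y":2,"z":0,"ax":0,"ay":0,"az":0,"claw":1},{"x":-20,"y":2,"z":0,"ax":0,"ay":0,"az":0,"claw":1},{"x":-20,"y":2,"z":0,"ax":0,"ay":0,"az":0,"claw":1},{"x":-20,"y":2,"z":0,"ax":0,"ay":0,"az":0,"claw":1},{"x":-20,"y":2,"z":0,"ax":0,"ay":0,"az":0,"claw":1},{"x":-20,"y":2,"z":0,"ax":0,"ay":0,"az":0,"claw":1},{"x":-20,"y":2,"z":0,"ax":0,"ay":0,"az":0,"claw":1},{"x":-10,"y":2,"z":0,"ax":0,"ay":0,"az":0,"claw":1},{"x":-3,"y":0,"z":0,"ax":0,"ay":0,"az":0,"claw":1},{"x":0,"y":0,"z":0,"ax":0,"ay":0,"az":0,"claw":1},{"x":0,"y":0,"z":0,"ax":0,"ay":0,"az":0,"claw":1}]'
python3 -c "
from h import *
to(642,69.5,245); snap('wrist','w9')"
```

```text
clock: 25.9
tool_pos: [642.0, 70.2, 248.5]
eef_rot: [[-0.142, 0.99, -0.0], [0.99, 0.142, 0.0], [0.0, -0.0, -1.0]]
contact_force: [-0.2, 0.2, -2.4]
width: 25.6
 t 25.9 pos [642.   70.2 248.5] yaw(y axis) 8.17 F [-0.2  0.2 -2.4] w 25.6 -> tool d [-0.7 -0.1  3.5]
```

View pics/w9.png

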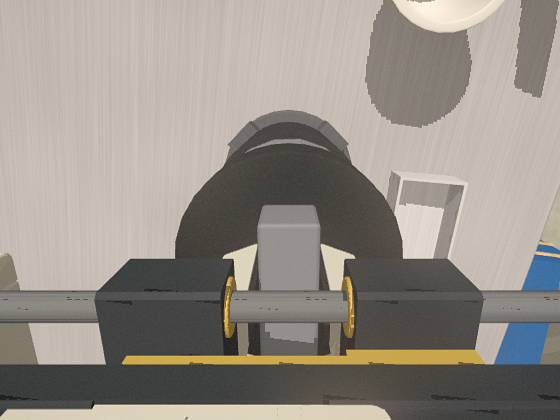

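The lid is held square over the barrel, with the far rim showing at (290,150). Lowering it.

```bash
python3 -m inch '[{"x":-0.5,"y":0,"z":10,"ax":0,"ay":0,"az":0,"claw":1},{"x":0,"y":0,"z":10,"ax":0,"ay":0,"az":0,"claw":1},{"x":0,"y":0,"z":8,"ax":0,"ay":0,"az":0,"claw":1},{"x":0,"y":0,"z":6,"ax":0,"ay":0,"az":0,"claw":1},{"x":0,"y":0,"z":2,"ax":0,"ay":0,"az":0,"claw":1},{"x":0,"y":0,"z":0,"ax":0,"ay":0,"az":0,"claw":1}]'
python3 -m inch '[{"x":0,"y":0,"z":2,"ax":0,"ay":0,"az":0,"claw":1},{"x":0,"y":0,"z":2,"ax":0,"ay":0,"az":0,"claw":1},{"x":0,"y":0,"z":0,"ax":0,"ay":0,"az":0,"claw":1}]'
python3 -m inch '[{"x":0,"y":0,"z":1,"ax":0,"ay":0,"az":0,"claw":1},{"x":0,"y":0,"z":1,"ax":0,"ay":0,"az":0,"claw":1},{"x":0,"y":0,"z":0,"ax":0,"ay":0,"az":0,"claw":1}]'
```

```text
clock: 26.55
tool_pos: [642.1, 69.5, 212.4]
eef_rot: [[-0.142, 0.99, -0.001], [0.99, 0.142, 0.001], [0.001, -0.0, -1.0]]
contact_force: [-0.5, 1.4, -2.7]
width: 25.9
clock: 26.85
tool_pos: [642.7, 68.5, 210.4]
eef_rot: [[-0.141, 0.99, 0.002], [0.99, 0.141, -0.001], [-0.001, 0.002, -1.0]]
contact_force: [-1.4, -1.7, 6.2]
width: 26.2
clock: 27.15
tool_pos: [642.9, 67.9, 209.6]
eef_rot: [[-0.141, 0.99, 0.004], [0.99, 0.141, -0.002], [-0.002, 0.003, -1.0]]
contact_force: [-2.6, -2.6, 11.2]
width: 25.8
```

```bash
python3 -m inch '[{"x":-2,"y":0,"z":-1,"ax":0,"ay":0,"az":0,"claw":1},{"x":0,"y":0,"z":0,"ax":0,"ay":0,"az":0,"claw":1}]'
python3 -m inch '[{"x":-1,"y":0,"z":1,"ax":0,"ay":0,"az":0,"claw":1},{"x":0,"y":0,"z":1,"ax":0,"ay":0,"az":0,"claw":1},{"x":0,"y":0,"z":0,"ax":0,"ay":0,"az":0,"claw":1}]'
python3 -c "
from h import *
print(get_state()['wrist_torque'])"
```

```text
clock: 27.35
tool_pos: [642.9, 67.6, 209.7]
eef_rot: [[-0.142, 0.99, 0.003], [0.99, 0.142, 0.001], [0.001, 0.003, -1.0]]
contact_force: [-2.6, 3.1, 6.5]
width: 25.7
clock: 27.65
tool_pos: [643.0, 67.4, 209.5]
eef_rot: [[-0.142, 0.99, 0.004], [0.99, 0.142, 0.002], [0.002, 0.004, -1.0]]
contact_force: [-6.5, 4.8, 15.5]
width: 25.5
[1.14633337 1.45085439 0.08533439]
```

```bash
python3 -m inch '[{"x":1.5,"y":-1.5,"z":-2,"ax":0,"ay":0,"az":0,"claw":1},{"x":0,"y":0,"z":0,"ax":0,"ay":0,"az":0,"claw":0.33},{"x":0,"y":0,"z":0,"ax":0,"ay":0,"az":0,"claw":0.33},{"x":0,"y":0,"z":0,"ax":0,"ay":0,"az":0,"claw":0.33},{"x":0,"y":0,"z":0,"ax":0,"ay":0,"az":0,"claw":0.33}]'
python3 -c "
from h import *
to(642,69.5,245); snap('wrist','w10'); snap('scene','s10')
for z in (155,158,188): print(z,proj('w10',(642,69.5,z)))
a=cv2.imread('pics/w10.png')[90:310,130:450]; b=cv2.imread('pics/s10.png')
u,v=proj('s10',(642,69.5,170)).astype(int); print(u,v)
b=b[v-60:v+60,u-60:u+60]
cv2.imwrite('pics/m10.png',np.hstack([cv2.resize(a,(400,275)),cv2.resize(b,(275,275),interpolation=cv2.INTER_CUBIC)]))"
```

```text
clock: 28.15
tool_pos: [641.0, 67.0, 207.2]
eef_rot: [[-0.141, 0.99, -0.001], [0.99, 0.141, -0.0], [-0.0, -0.001, -1.0]]
contact_force: [-1.0, 0.8, 0.2]
width: 30.7
 t 28.15 pos [641.   67.  207.2] yaw(y axis) 8.12 F [-1.   0.8  0.2] w 30.7 -> tool d [  2.3   1.3 -37.8]
155 [290.46209395 237.20395183]
158 [290.48508784 239.12334011]
188 [290.75702251 261.82277228]
284 208
```

View pics/m10.png

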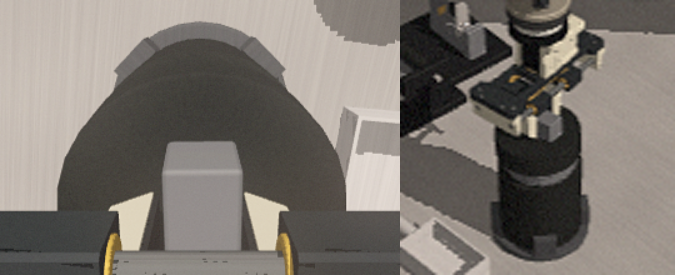

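The lid is level on the neck. In the left panel the bar's far end spans x 165–243 at y≈148. I'll estimate its height from that.

```bash
python3 - <<'E'
from h import *
crop('w10',230,180,360,280,6,'c10')
E_=np.array(get_state()['eef_rot'])
for c in ((641.5,67.5),(642,69.5)):
  for u in (143,149,155,157):
    o=[]
    for s in(-13,13):
        p=np.array([*c,u+62.])+E_[:,0]*33*1+E_[:,1]*s; o.append(proj('w10',p))
    print(c,'seal',u+24-160,np.round(o,1).tolist(),'w',(o[1]-o[0])[0].round(1))
E
```

```text
(641.5, 67.5) seal 7 [[258.5, 212.1], [320.0, 212.1]] w 61.5
(641.5, 67.5) seal 13 [[257.3, 216.6], [321.3, 216.6]] w 64.0
(641.5, 67.5) seal 19 [[255.9, 221.4], [322.6, 221.4]] w 66.7
(641.5, 67.5) seal 21 [[255.5, 223.1], [323.1, 223.1]] w 67.7
(642, 69.5) seal 7 [[260.2, 207.8], [322.0, 207.8]] w 61.8
(642, 69.5) seal 13 [[259.1, 212.1], [323.3, 212.1]] w 64.3
(642, 69.5) seal 19 [[257.8, 216.7], [324.8, 216.7]] w 67.0
(642, 69.5) seal 21 [[257.4, 218.3], [325.3, 218.3]] w 68.0
```

View pics/c10.png

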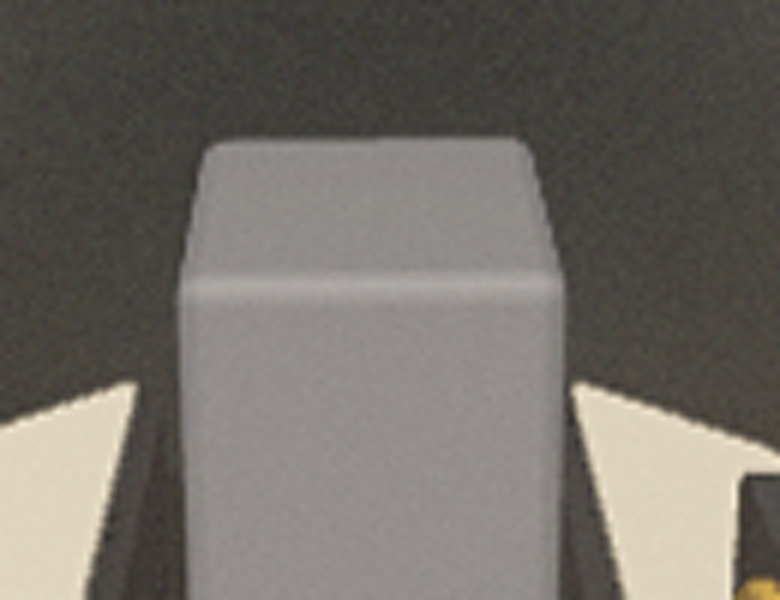

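```bash
python3 -m inch '[{"x":1,"y":1.3,"z":0,"ax":0,"ay":0,"az":0,"claw":0.36},{"x":0,"y":0,"z":0,"ax":0,"ay":0,"az":0.1,"claw":0.36},{"x":0,"y":0,"z":0,"ax":0,"ay":0,"az":0.1,"claw":0.36},{"x":0,"y":0,"z":0,"ax":0,"ay":0,"az":0.1,"claw":0.36},{"x":0,"y":0,"z":0,"ax":0,"ay":0,"az":0.1,"claw":0.36},{"x":0,"y":0,"z":0,"ax":0,"ay":0,"az":0,"claw":0.36}]'
python3 -c "
from h import *
to(642,69.5,207);print(get_state()['wrist_torque'])"
python3 -m inch '[{"x":0,"y":0,"z":0,"ax":0,"ay":0,"az":0.1,"claw":0.36},{"x":0,"y":0,"z":0,"ax":0,"ay":0,"az":0.1,"claw":0.36},{"x":0,"y":0,"z":0,"ax":0,"ay":0,"az":0.1,"claw":0.36},{"x":0,"y":0,"z":0,"ax":0,"ay":0,"az":0.1,"claw":0.36},{"x":0,"y":0,"z":0,"ax":0,"ay":0,"az":0,"claw":0.36}]'
python3 -c "
from h import *
to(642,69.5,207);print(get_state()['wrist_torque'])"
```

```text
clock: 28.85
tool_pos: [642.1, 68.6, 207.5]
eef_rot: [[0.256, 0.967, -0.001], [0.967, -0.256, 0.0], [-0.0, -0.001, -1.0]]
contact_force: [-1.3, 0.8, -0.6]
width: 29.1
 t 28.85 pos [642.1  68.6 207.5] yaw(y axis) -14.83 F [-1.3  0.8 -0.6] w 29.1 -> tool d [ 0.8 -0.3  0.5]
[-0.10270429  0.07697994  0.01423227]
clock: 29.35
tool_pos: [641.7, 68.3, 207.8]
eef_rot: [[0.607, 0.795, -0.001], [0.795, -0.607, -0.002], [-0.002, -0.0, -1.0]]
contact_force: [-3.2, -2.6, 1.0]
width: 34.4
 t 29.35 pos [641.7  68.3 207.8] yaw(y axis) -37.37 F [-3.2 -2.6  1. ] w 34.4 -> tool d [ 1.1 -0.4  0.8]
[-0.45291692  0.75181322  2.44727634]
```

Blocked by the tab (2.4 Nm), so the lugs are on the ridge's first 60°. Turning back anticlockwise.

```bash
python3 -m inch '[{"x":0,"y":0,"z":0,"ax":0,"ay":0,"az":-0.1,"claw":0.36},{"x":0,"y":0,"z":0,"ax":0,"ay":0,"az":-0.1,"claw":0.36},{"x":0,"y":0,"z":0,"ax":0,"ay":0,"az":-0.1,"claw":0.36},{"x":0,"y":0,"z":0,"ax":0,"ay":0,"az":-0.1,"claw":0.36},{"x":0,"y":0,"z":0,"ax":0,"ay":0,"az":-0.1,"claw":0.36},{"x":0,"y":0,"z":0,"ax":0,"ay":0,"az":-0.1,"claw":0.36},{"x":0,"y":0,"z":0,"ax":0,"ay":0,"az":-0.1,"claw":0.36},{"x":0,"y":0,"z":0,"ax":0,"ay":0,"az":-0.1,"claw":0.36},{"x":0,"y":0,"z":0,"ax":0,"ay":0,"az":-0.1,"claw":0.36},{"x":0,"y":0,"z":0,"ax":0,"ay":0,"az":-0.1,"claw":0.36},{"x":0,"y":0,"z":0,"ax":0,"ay":0,"az":-0.1,"claw":0.36},{"x":0,"y":0,"z":0,"ax":0,"ay":0,"az":-0.1,"claw":0.36},{"x":0,"y":0,"z":0,"ax":0,"ay":0,"az":-0.1,"claw":0.36},{"x":0,"y":0,"z":0,"ax":0,"ay":0,"az":0,"claw":0.36}]'
python3 -c "
from h import *
to(642,69.5,207);print(get_state()['wrist_torque'])"
python3 -m inch '[{"x":0,"y":0,"z":0,"ax":0,"ay":0,"az":-0.1,"claw":0.36},{"x":0,"y":0,"z":0,"ax":0,"ay":0,"az":-0.1,"claw":0.36},{"x":0,"y":0,"z":0,"ax":0,"ay":0,"az":-0.1,"claw":0.36},{"x":0,"y":0,"z":0,"ax":0,"ay":0,"az":0,"claw":0.36}]'
python3 -c "
from h import *
to(642,69.5,207);print(get_state()['wrist_torque']); snap('wrist','w11'); crop('w11',200,160,390,290,4,'c11')"
```

```text
clock: 30.75
tool_pos: [643.5, 69.4, 210.8]
eef_rot: [[-0.603, 0.798, 0.006], [0.798, 0.603, 0.002], [-0.002, 0.006, -1.0]]
contact_force: [-1.8, 3.5, 10.3]
width: 29.3
 t 30.75 pos [643.5  69.4 210.8] yaw(y axis) 37.1 F [-1.8  3.5 10.3] w 29.3 -> tool d [ 1.  -1.1  3.8]
[ 0.36508228  0.2533014  -0.19217261]
clock: 31.15
tool_pos: [643.4, 69.1, 209.8]
eef_rot: [[-0.812, 0.584, 0.005], [0.584, 0.812, 0.001], [-0.003, 0.004, -1.0]]
contact_force: [0.6, 0.0, -0.8]
width: 29.3
 t 31.15 pos [643.4  69.1 209.8] yaw(y axis) 54.3 F [ 0.6  0.  -0.8] w 29.3 -> tool d [ 1.4 -0.5  2.8]
[-0.08930087 -0.06090099  0.00489402]
```

View pics/c11.png

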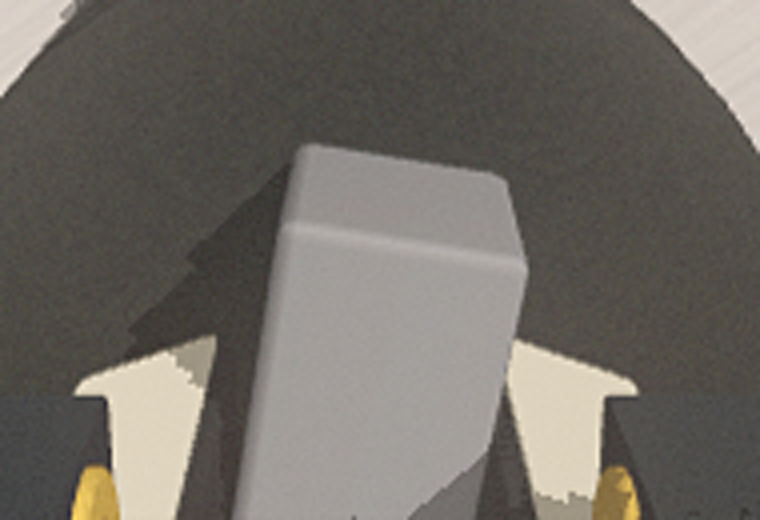

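The bar is slewed about 8° in the jaws (top edge (283,228)–(527,265)) and the lid has dropped at the start. Now clockwise, sinking with it.

```bash
python3 -m inch '[{"x":0.5,"y":-1,"z":4,"ax":0,"ay":0,"az":0,"claw":0.36},{"x":0,"y":0,"z":4,"ax":0,"ay":0,"az":0.05,"claw":0.36},{"x":0,"y":0,"z":2,"ax":0,"ay":0,"az":0.1,"claw":0.36},{"x":0,"y":0,"z":0,"ax":0,"ay":0,"az":0.1,"claw":0.36},{"x":0,"y":0,"z":0,"ax":0,"ay":0,"az":0.1,"claw":0.36},{"x":0,"y":0,"z":0,"ax":0,"ay":0,"az":0.1,"claw":0.36},{"x":0,"y":0,"z":0,"ax":0,"ay":0,"az":0.1,"claw":0.36},{"x":0,"y":0,"z":0,"ax":0,"ay":0,"az":0.1,"claw":0.36},{"x":0,"y":0,"z":0,"ax":0,"ay":0,"az":0.1,"claw":0.36},{"x":0,"y":0,"z":0,"ax":0,"ay":0,"az":0,"claw":0.36}]'
python3 -c "
from h import *
to(642,69,200);print(get_state()['wrist_torque'])"
python3 -m inch '[{"x":0,"y":0,"z":0.5,"ax":0,"ay":0,"az":0.1,"claw":0.36},{"x":0,"y":0,"z":0.5,"ax":0,"ay":0,"az":0.1,"claw":0.36},{"x":0,"y":0,"z":0.5,"ax":0,"ay":0,"az":0.1,"claw":0.36},{"x":0,"y":0,"z":0.5,"ax":0,"ay":0,"az":0.1,"claw":0.36},{"x":0,"y":0,"z":0.5,"ax":0,"ay":0,"az":0.1,"claw":0.36},{"x":0,"y":0,"z":0,"ax":0,"ay":0,"az":0,"claw":0.36}]'
python3 -c "
from h import *
to(642,69,200);print(get_state()['wrist_torque'])"
```

```text
clock: 32.2
tool_pos: [640.7, 67.8, 196.5]
eef_rot: [[-0.19, 0.982, -0.002], [0.982, 0.19, 0.0], [0.001, -0.002, -1.0]]
contact_force: [-0.2, -0.2, 0.6]
width: 29.1
 t 32.2 pos [640.7  67.8 196.5] yaw(y axis) 10.97 F [-0.2 -0.2  0.6] w 29.1 -> tool d [ 0.9  1.4 -3.5]
[-0.10623193  0.03013226 -0.06293492]
clock: 32.8
tool_pos: [640.9, 67.9, 194.5]
eef_rot: [[0.301, 0.953, -0.001], [0.953, -0.301, 0.0], [-0.0, -0.001, -1.0]]
contact_force: [-0.5, 0.2, 0.6]
width: 29.5
 t 32.8 pos [640.9  67.9 194.5] yaw(y axis) -17.55 F [-0.5  0.2  0.6] w 29.5 -> tool d [ 1.4  0.7 -5.5]
[-0.05591085  0.0523112   0.06318967]
```

```bash
python3 -m inch '[{"x":0.5,"y":0.5,"z":0.5,"ax":0,"ay":0,"az":0.1,"claw":0.36},{"x":0,"y":0,"z":0.5,"ax":0,"ay":0,"az":0.1,"claw":0.36},{"x":0,"y":0,"z":0.5,"ax":0,"ay":0,"az":0.1,"claw":0.36},{"x":0,"y":0,"z":0.5,"ax":0,"ay":0,"az":0.1,"claw":0.36},{"x":0,"y":0,"z":0.5,"ax":0,"ay":0,"az":0.1,"claw":0.36},{"x":0,"y":0,"z":0,"ax":0,"ay":0,"az":0,"claw":0.36}]'
python3 -c "
from h import *
to(642,69,200);print(get_state()['wrist_torque'])"
python3 -m inch '[{"x":0,"y":0,"z":0,"ax":0,"ay":0,"az":0.1,"claw":0.36},{"x":0,"y":0,"z":0,"ax":0,"ay":0,"az":0.1,"claw":0.36},{"x":0,"y":0,"z":0,"ax":0,"ay":0,"az":0.1,"claw":0.36},{"x":0,"y":0,"z":0,"ax":0,"ay":0,"az":0.1,"claw":0.36},{"x":0,"y":0,"z":0,"ax":0,"ay":0,"az":0,"claw":0.36}]'
python3 -c "
from h import *
to(642,69,200);print(get_state()['wrist_torque'])"
```

```text
clock: 33.4
tool_pos: [641.7, 68.3, 192.3]
eef_rot: [[0.721, 0.693, -0.001], [0.693, -0.721, 0.0], [-0.0, -0.001, -1.0]]
contact_force: [0.3, 0.0, 0.3]
width: 29.1
 t 33.4 pos [641.7  68.3 192.3] yaw(y axis) -46.11 F [0.3 0.  0.3] w 29.1 -> tool d [ 0.7 -0.3 -7.7]
[-0.09002941  0.12677076 -0.02298886]
clock: 33.9
tool_pos: [641.7, 68.3, 192.5]
eef_rot: [[0.933, 0.359, -0.0], [0.359, -0.933, 0.0], [-0.0, -0.0, -1.0]]
contact_force: [-0.5, 0.1, -0.2]
width: 29.6
 t 33.9 pos [641.7  68.3 192.5] yaw(y axis) -68.97 F [-0.5  0.1 -0.2] w 29.6 -> tool d [ 0.5 -0.5 -7.5]
[-0.05318814  0.17231148  0.00542429]
```

```bash
python3 -m inch '[{"x":0,"y":0,"z":0,"ax":0,"ay":0,"az":0.1,"claw":0.36},{"x":0,"y":0,"z":0,"ax":0,"ay":0,"az":0.1,"claw":0.36},{"x":0,"y":0,"z":0,"ax":0,"ay":0,"az":0.1,"claw":0.36},{"x":0,"y":0,"z":0,"ax":0,"ay":0,"az":0,"claw":0.36}]'
python3 -c "
from h import *
to(642,69,200);print(get_state()['wrist_torque'])"
python3 -m inch '[{"x":0,"y":0,"z":0,"ax":0,"ay":0,"az":0.1,"claw":0.36},{"x":0,"y":0,"z":0,"ax":0,"ay":0,"az":0.1,"claw":0.36},{"x":0,"y":0,"z":0,"ax":0,"ay":0,"az":0.1,"claw":0.36},{"x":0,"y":0,"z":0,"ax":0,"ay":0,"az":0,"claw":0.36}]'
python3 -c "
from h import *
to(642,69,200);print(get_state()['wrist_torque']); snap('wrist','w12'); crop('w12',200,160,390,290,4,'c12')"
```

```text
clock: 34.3
tool_pos: [641.2, 68.6, 192.7]
eef_rot: [[0.998, 0.07, -0.001], [0.07, -0.998, -0.0], [-0.001, 0.0, -1.0]]
contact_force: [-2.9, -0.6, 1.4]
width: 31.8
 t 34.3 pos [641.2  68.6 192.7] yaw(y axis) -85.96 F [-2.9 -0.6  1.4] w 31.8 -> tool d [ 0.9 -0.4 -7.3]
[0.02902941 0.77611463 1.49166322]
clock: 34.7
tool_pos: [641.1, 68.6, 193.0]
eef_rot: [[0.974, -0.225, -0.001], [-0.225, -0.974, -0.001], [-0.001, 0.001, -1.0]]
contact_force: [-5.9, -0.4, 2.6]
width: 39.3
 t 34.7 pos [641.1  68.6 193. ] yaw(y axis) -103.02 F [-5.9 -0.4  2.6] w 39.3 -> tool d [ 0.8 -0.6 -7. ]
[-0.06404112  0.99804236  2.99879508]
```

View pics/c12.png

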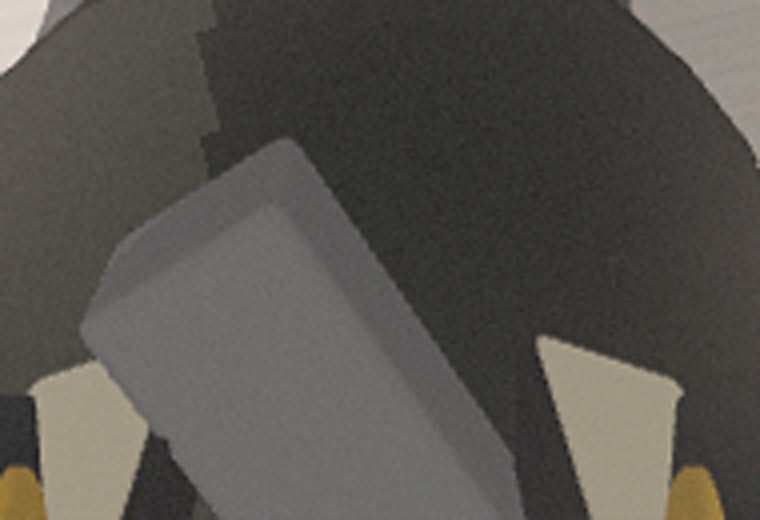

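Turned to the stop (3 Nm): the bar is slewed in the jaws, with top corners at (80,328) and (275,205). Checking the height from the bar width, then opening and lifting.

```bash
python3 - <<'E'
from h import *
f=lambda x,y,z:px('w12',200+x/4,160+y/4,z)
for z in (194,198,202,207): 
    a,b=f(80,328,z),f(275,205,z); print(z,np.linalg.norm(a-b).round(2), np.degrees(np.arctan2(*(b-a)[1::-1])).round(1))
E
python3 -m inch '[{"x":0,"y":0,"z":0,"ax":0,"ay":0,"az":-0.1,"claw":0.2},{"x":0,"y":0,"z":0,"ax":0,"ay":0,"az":-0.1,"claw":0},{"x":0,"y":0,"z":0,"ax":0,"ay":0,"az":-0.1,"claw":-0.3},{"x":0,"y":0,"z":0,"ax":0,"ay":0,"az":0,"claw":-0.5},{"x":0,"y":0,"z":0,"ax":0,"ay":0,"az":0,"claw":-0.8},{"x":0,"y":0,"z":-10,"ax":0,"ay":0,"az":0,"claw":-0.8},{"x":0,"y":0,"z":-25,"ax":0,"ay":0,"az":0,"claw":-0.8},{"x":0,"y":0,"z":-25,"ax":0,"ay":0,"az":0,"claw":-0.8},{"x":0,"y":0,"z":-25,"ax":0,"ay":0,"az":0,"claw":-0.8},{"x":0,"y":0,"z":-10,"ax":0,"ay":0,"az":0,"claw":-0.8},{"x":0,"y":0,"z":0,"ax":0,"ay":0,"az":0,"claw":-0.8},{"x":0,"y":0,"z":0,"ax":0,"ay":0,"az":0,"claw":-0.8}]'
python3 - <<'E'
from h import *
to(642,69,290); snap('wrist','w13'); snap('top','t13'); snap('scene','s13'); print(get_state()['joint_pos'])
a=cv2.imread('pics/w13.png')[60:300,160:420]
u,v=proj('s13',(642,69,150)).astype(int); b=cv2.imread('pics/s13.png')[v-40:v+40,u-40:u+40]
c=cv2.imread('pics/t13.png')[225:300,320:460]
cv2.imwrite('pics/m13.png',np.vstack([np.hstack([cv2.resize(a,(325,300)),cv2.resize(b,(300,300),interpolation=cv2.INTER_CUBIC)]),cv2.resize(c,(625,290),interpolation=cv2.INTER_CUBIC)]))
E
```

```text
194 24.91 -69.9
198 24.19 -69.9
202 23.46 -69.9
207 22.56 -69.9
clock: 35.95
tool_pos: [641.5, 68.3, 286.7]
eef_rot: [[0.998, 0.063, -0.001], [0.063, -0.998, 0.0], [-0.001, -0.0, -1.0]]
contact_force: [0.2, 0.4, 0.2]
width: 82.6
 t 35.95 pos [641.5  68.3 286.7] yaw(y axis) -86.41 F [0.2 0.4 0.2] w 82.6 -> tool d [ 0.5 -0.7 -3.3]
[-1.26686624e-02  5.51127582e-01  1.07900464e+00  8.78901438e-05
  1.51418595e+00  1.49539497e+00]
```

View pics/m13.png

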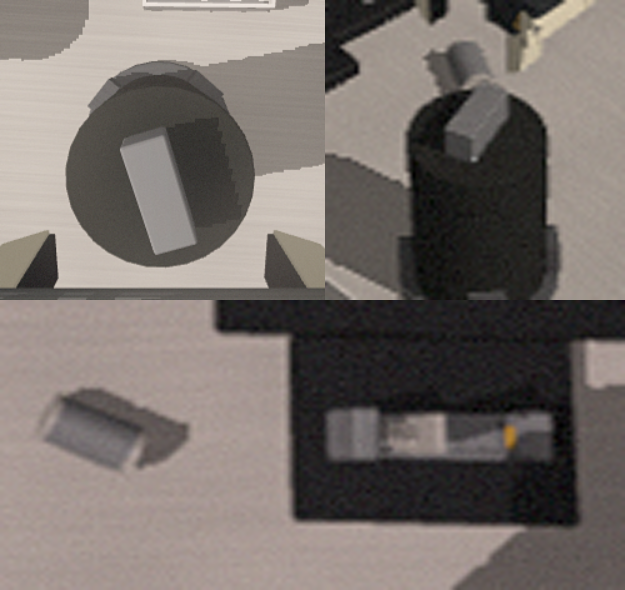

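The lid is home: the scene panel shows it flush on the barrel with no neck visible. The cell lies at about (48..135, 425..458) in the lower panel. The bay is to its right, with the plate block at left (+y) and the contact and lip at right. Only one viewed picture is left, so I'll gather close views of the cell and bay first and put them together.

```bash
python3 -m inch '[{"x":-8,"y":8,"z":0,"ax":0,"ay":0,"az":0,"claw":-0.3},{"x":-17,"y":17,"z":0,"ax":0,"ay":0,"az":0,"claw":-0.3},{"x":-17,"y":17,"z":0,"ax":0,"ay":0,"az":0,"claw":-0.3},{"x":-17,"y":18,"z":0,"ax":0,"ay":0,"az":0,"claw":-0.3},{"x":-17,"y":18,"z":0,"ax":0,"ay":0,"az":0,"claw":-0.3},{"x":-17,"y":18,"z":0,"ax":0,"ay":0,"az":0,"claw":-0.3},{"x":-17,"y":18,"z":0,"ax":0,"ay":0,"az":0,"claw":-0.3},{"x":-17,"y":18,"z":0,"ax":0,"ay":0,"az":0,"claw":-0.3},{"x":-17,"y":18,"z":0,"ax":0,"ay":0,"az":0,"claw":-0.3},{"x":-17,"y":17,"z":0,"ax":0,"ay":0,"az":0,"claw":-0.3},{"x":-16,"y":16,"z":0,"ax":0,"ay":0,"az":0,"claw":-0.3}]'
python3 -m inch '[{"x":0,"y":0,"z":10,"ax":0,"ay":0,"az":-0.14,"claw":-0.3},{"x":0,"y":0,"z":10,"ax":0,"ay":0,"az":-0.14,"claw":-0.3},{"x":0,"y":0,"z":10,"ax":0,"ay":0,"az":-0.14,"claw":-0.3},{"x":0,"y":0,"z":10,"ax":0,"ay":0,"az":-0.14,"claw":-0.3},{"x":0,"y":0,"z":10,"ax":0,"ay":0,"az":-0.14,"claw":-0.3},{"x":0,"y":0,"z":10,"ax":0,"ay":0,"az":-0.14,"claw":-0.3},{"x":0,"y":0,"z":10,"ax":0,"ay":0,"az":-0.14,"claw":-0.3},{"x":0,"y":0,"z":10,"ax":0,"ay":0,"az":-0.12,"claw":-0.3},{"x":0,"y":0,"z":10,"ax":0,"ay":0,"az":0,"claw":-0.3},{"x":0,"y":0,"z":0,"ax":0,"ay":0,"az":0,"claw":-0.3}]'
python3 - <<'E'
from h import *
a,b=px('t13',330.75,257.3,17),px('t13',350.2,265.9,17);print(a,b,(a+b)/2,np.degrees(np.arctan2(*(b-a)[1::-1])))
to(476,-126,25);snap('wrist','w14');print(proj('w14',(a+b)/2))
im=cv2.imread('pics/w14.png')[60:270,170:410]
hsv=cv2.cvtColor(im,cv2.COLOR_BGR2HSV); print(im[::10,::12].mean(2).astype(int))
E
```

```text
clock: 37.2
tool_pos: [475.1, -126.4, 287.3]
eef_rot: [[0.998, 0.062, -0.001], [0.062, -0.998, 0.0], [-0.001, -0.0, -1.0]]
contact_force: [0.9, -0.3, 0.3]
width: 59.8
clock: 38.2
tool_pos: [475.5, -125.3, 196.3]
eef_rot: [[0.4, 0.917, -0.003], [0.917, -0.4, 0.001], [-0.0, -0.003, -1.0]]
contact_force: [0.2, -0.3, -0.3]
width: 59.5
[480.46279101 -97.11908435  17.        ] [ 456.13062728 -148.27521815   17.        ] [ 468.29670914 -122.69715125   17.        ] -115.43786724171186
 t 38.2 pos [ 475.5 -125.3  196.3] yaw(y axis) -23.58 F [ 0.2 -0.3 -0.3] w 59.5 -> tool d [ -0.4   1.3 171.3]
[281.2846698  189.88803901]
[[169 167 163 165 170 170 167 167 167 164 163 168 164 165 173 164 169 166
  171 170]
 [168 170 168 166 168 168 170 164 167 163 168 165 167 167 168 167 167 167
  172 169]
 [166 171 168 174 172 173 165 169 166 167 169 169 169 172 167 172 170 168
  163 169]
 [169 170 173 171 174 169 169 166 165 168 170 167 171 166 167 173 167 171
  173 171]
 [171 173 167 175 169 170 172 174 165 167 170 168 168 169 170 170 167 167
  169 171]
 [172 169 172 171 169 171 173 170 169 168 169 168 170 1
[... 605 characters left out ...]
 166 166
  171 169]
 [170 169 172 170 166 168 170 170 166 139 126  90 112 164 166 170 169 170
  168 171]
 [173 169 169 172 171 172 170 172 168 139 123  88 111 165 167 171 173 171
  170 172]
 [169 169 170 169 167 166 169 169 161 139 124  86 118 172 171 167 168 167
  167 166]
 [171 171 171 166 168 172 166 172 166 170 154 120 118 168 163 171 167 171
  170 167]
 [170 168 167 167 164 171 170 166 162 171 128 120 117 167 172 168 169 169
   67  72]
 [169 170 170 167 167 167 164 168 169 168 169 163 168 169 171 172 168 170
  131  64]
 [171 170 166 175 177 167 169 166 172 171 167 172 171 169 170  90 172 176
  168  63]
 [ 27 178 176 176  63 171 173 169 168 169 165 168 168 167 168  70 167 173
  174  56]]
```

```bash
python3 -m inch '[{"x":-8,"y":3,"z":-15,"ax":0,"ay":0,"az":0,"claw":-0.3},{"x":-18,"y":7,"z":-15,"ax":0,"ay":0,"az":0,"claw":-0.3},{"x":-18,"y":7,"z":-14,"ax":0,"ay":0,"az":0,"claw":-0.3},{"x":-18,"y":7,"z":-10,"ax":0,"ay":0,"az":0,"claw":-0.3},{"x":-18,"y":7,"z":0,"ax":0,"ay":0,"az":0,"claw":-0.3},{"x":-20,"y":8,"z":0,"ax":0,"ay":0,"az":0,"claw":-0.3},{"x":-20,"y":8,"z":0,"ax":0,"ay":0,"az":0,"claw":-0.3},{"x":-20,"y":8,"z":0,"ax":0,"ay":0,"az":0,"claw":-0.3},{"x":-20,"y":8,"z":0,"ax":0,"ay":0,"az":0,"claw":-0.3},{"x":-20,"y":8,"z":0,"ax":0,"ay":0,"az":0,"claw":-0.3},{"x":-20,"y":8,"z":0,"ax":0,"ay":0,"az":0,"claw":-0.3},{"x":0,"y":0,"z":0,"ax":0,"ay":0,"az":-0.14,"claw":-0.3},{"x":0,"y":0,"z":0,"ax":0,"ay":0,"az":-0.14,"claw":-0.3},{"x":0,"y":0,"z":0,"ax":0,"ay":0,"az":-0.13,"claw":-0.3},{"x":0,"y":0,"z":0,"ax":0,"ay":0,"az":0,"claw":-0.3},{"x":0,"y":0,"z":0,"ax":0,"ay":0,"az":0,"claw":-0.3}]'
python3 - <<'E'
from h import *
to(468,-340,250);snap('wrist','w15');snap('top','t15')
print([proj('w15',p).round() for p in [(468,-320,58),(468,-295,104),(468,-343,83)]])
a=cv2.imread('pics/w14.png')[140:250,230:350]
b=cv2.imread('pics/w15.png')
print(b.shape)
u,v=proj('w15',(468,-320,70)).astype(int)
v0=max(0,v-85);b=b[v0:v0+170,u-80:u+80]; print('b origin',u-80,v0,b.shape)
# b scaled 3.5 -> 560x595 ; a 2.0 -> 240x220 ; top
c=cv2.imread('pics/t13.png')[225:300,320:460]
B=cv2.resize(b,(560,595),interpolation=cv2.INTER_CUBIC); A=cv2.resize(a,(240,220),interpolation=cv2.INTER_CUBIC)
t=cv2.imread('pics/t13.png')[245:285,388:448]; T=cv2.resize(t,(240,160),interpolation=cv2.INTER_CUBIC)
u,v=proj('sc0',(468,-320,70)).astype(int); s=cv2.imread('pics/sc0.png')[v-36:v+36,u-40:u+40]; S=cv2.resize(s,(240,215),interpolation=cv2.INTER_CUBIC)
cv2.imwrite('pics/m15.png',np.hstack([B,np.vstack([A,T,S])]))
# cell: column profiles for code
g=cv2.imread('pics/w14.png'); 
for r in range(156,232,4): print(r,g[r,268:330:3].mean(1).astype(int))
E
```

```text
clock: 39.85
tool_pos: [469.8, -340.4, 252.0]
eef_rot: [[0.003, 1.0, 0.0], [1.0, -0.003, -0.0], [-0.0, 0.0, -1.0]]
contact_force: [-1.0, -0.0, 1.0]
width: 60.0
 t 39.85 pos [ 469.8 -340.4  252. ] yaw(y axis) -0.15 F [-1. -0.  1.] w 60.0 -> tool d [ 0.4 -1.8  2. ]
[array([286., 165.]), array([286., 144.]), array([286., 195.])]
(420, 560, 3)
b origin 206 82 (170, 160, 3)
156 [172 154 169 176 174 171 155 155 149 147 146 145 141 110 168 170 169 165
 166 168 165]
160 [172 120 130 128 163 171 169 167 160 152 142 129 114  93 161 168 167 165
 165 165 169]
164 [171 124 134 138 139 136 137 132 126 120 110 104  94  84 114 112 171 170
 165 169 165]
168 [168 122 135 135 138 132 134 133 124 119 114 103  90  92 116 117 117 110
 170 163 166]
172 [167 123 134 138 138 135 134 129 126 119 112  99  91 107 116 117 115 116
 169 166 167]
176 [170 124 132 137 135 135 134 132 123 121 108 100  86 118 115 113 116 115
 160 169 165]
180 [172 125 133 139 135 134 131 132 126 114 107 102  88 116 115 118 115 115
 162 167 166]
184 [171 128 133 138 137 136 132 131 124 116 110  98  87 110 112 117 115 112
 166 167 167]

[... 300 characters left out ...]
4 134 128 121 114 106  92  82 115 119 114 112 123
 169 167 170]
204 [158 131 135 137 139 136 133 128 120 113 105  96  86 116 115 119 116 168
 165 169 171]
208 [146 131 134 137 140 137 132 128 120 114 104  88  91 115 115 117 112 107
 166 169 169]
212 [157 134 133 135 137 136 131 125 119 113 102  88 105 116 117 114 120 119
 167 168 168]
216 [162 165 173 171 177 166 153 138 134 134 128 112 114 114 117 113 116 172
 166 166 172]
220 [171 165 170 168 153 166 165 156 151 134 121 122 114 117 116 115 116 171
 167 167 170]
224 [167 165 165 167 171 114 115 120 115 115 118 121 119 116 115 116 112 172
 170 165 169]
228 [169 170 166 173 169 168 170 113 118 117 115 119 123 117 116 118 113 166
 170 166 168]
```

View pics/m15.png

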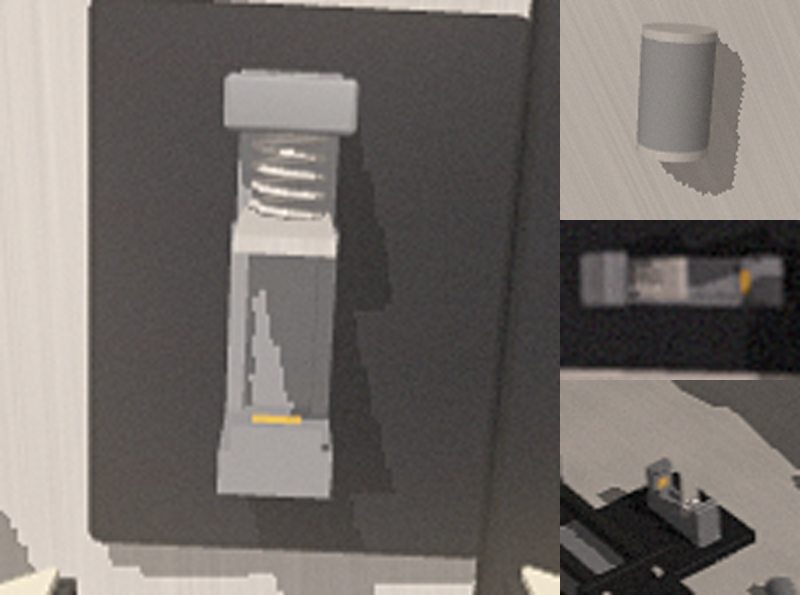

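Bay panel: plate front edge at y≈252 (x 233–337), lip tip at y≈428, contact at (277,419), and the whole bay is turned about −2°. Cell panel: grey body with a light band at each end, but I can't tell which end has the button. That was my last picture, so I'll measure the rest numerically.

```bash
python3 - <<'E'
from h import *
f=lambda x,y,z:px('w15',206+x/3.5,82+y/3.5,z)[:2].round(1)
print('plate L/R z104',f(233,247,104),f(337,254,104)); print('lip tip z83',f(226,425,83),f(332,432,83)); print('contact z58',f(277,419,58)); print('block top(z?)',f(225,128,104),f(357,133,104)); print('wall back z83',f(218,490,83),f(330,497,83)); 
print('deck corners z18',[f(*p,18) for p in((90,0),(528,15),(92,540),(480,555))])
for n,p in(('cell',(288,188)),('top',(289.5,160)),('bot',(286,215))): print(n,px('w14',*p,17).round(1))
# robust mask of cell vs warm background
g=cv2.imread('pics/w14.png').astype(int); d=g[...,2]-g[...,0]
print('bg',d[200,240:260]); 
for r in list(range(148,166,1))+list(range(208,226)): print(r,' '.join(f'{x:3d}' for x in g[r,266:312:2].mean(1).astype(int)),'|',' '.join(f'{x:2d}' for x in d[r,266:312:2]))
E
```

```text
plate L/R z104 [ 457.1 -301.9] [ 481.4 -303.6]
lip tip z83 [ 453.6 -351.1] [ 481.3 -353.1]
contact z58 [ 466.7 -356.6]
block top(z?) [ 455.7 -274.9] [ 485.7 -276.1]
wall back z83 [ 451.1 -369.1] [ 480.9 -371.1]
deck corners z18 [array([ 413.3, -242.8]), array([ 539.2, -247.2]), array([ 405.8, -408.7]), array([ 532.3, -414.3])]
cell [ 474.8 -123.5   17. ]
top [ 486.5 -100.1   17. ]
bot [ 462.4 -147.    17. ]
bg [17 20 18 19 18 16 18 18 17 18 17 19 16 18 21 18 16 20 18 18]
148 172 171 168 166 168 171 170 168 173 171 167 169 168 165 168 167 165 172 168 166 168 169 169 | 20 18 17 18 17 18 17 17 19 17 16 17 17 19 19 18 18 16 16 17 18 19 17
149 170 174 165 168 169 170 168 170 172 168 167 169 170 166 170 165 166 169 170 167 166 169 167 | 19 17 19 17 16 15 18 18 18 18 16 18 16 16 16 20 16 17 17 16 17 19 20
150 170 174 167 168 166 167 171 169 170 165 170 165 167 165 172 166 168 170 170 168 168 169 167 | 17 18 19 16 17 18 17 19 16 20 16 16 17 19 20 18 20 19 17 18 18 18 18
151 170 173 170 166 163 156 156 154 159 157 158 156 164 159 165 163 167 166 171 166 165 168 167 | 20 18 20 18 15 16 18 18 1
[... 4687 characters left out ...]
13 16 13 12 15 15 16 15 15 15 13
222 165 169 163 167 172 165 168 171 114 114 114 118 119 113 117 116 119 118 119 117 110 116 114 | 18 16 19 17 18 18 20 18 14 14 12 14 13 16 12 13 15 16 13 14 15 13 13
223 169 167 167 165 166 168 166 170 116 115 117 118 116 114 113 116 117 118 119 116 120 115 116 | 16 17 20 18 18 16 18 19 14 15 17 14 11 13 11 12 12 13 15 11 14 13 12
224 170 167 170 161 165 169 168 171 129 116 115 118 119 115 117 116 118 117 120 119 115 116 115 | 19 19 16 16 17 21 17 17 16 15 15 13 15 13 11 12 13 14 11 12 14 12 12
225 170 168 172 162 166 170 166 168 172 112 117 115 120 119 116 117 114 117 121 117 116 116 115 | 19 18 20 19 16 18 19 18 17 13 15 17 13 12 15 14 14 16 15 15 12 13 13
```

The top end face is uniform, so the flat end points to +66° and the button faces −y, which is the way it's needed. Bay centre is ≈(468,−328) with yaw ≈ −2.5°. Fetching the cell.

```bash
python3 - <<'E'
from h import *
a,b=px('w14',289.5,157,34),px('w14',286,220.5,34); print(a,b,(a+b)/2,np.linalg.norm(a-b),np.degrees(np.arctan2(*(a-b)[1::-1])))
print(px('w14',270.3,188,17),px('w14',306,188,17))
E
python3 -m inch '[{"x":10,"y":0,"z":0,"ax":0,"ay":0,"az":0,"claw":-0.3},{"x":20,"y":0.5,"z":0,"ax":0,"ay":0,"az":0,"claw":-0.3},{"x":20,"y":0.5,"z":0,"ax":0,"ay":0,"az":0,"claw":-0.3},{"x":20,"y":0.5,"z":0,"ax":0,"ay":0,"az":0,"claw":-0.3},{"x":20,"y":0.5,"z":0,"ax":0,"ay":0,"az":0,"claw":-0.3},{"x":20,"y":0.5,"z":0,"ax":0,"ay":0,"az":0,"claw":-0.3},{"x":20,"y":0.5,"z":0,"ax":0,"ay":0,"az":0,"claw":-0.3},{"x":20,"y":0.5,"z":0,"ax":0,"ay":0,"az":0,"claw":-0.3},{"x":20,"y":0.5,"z":0,"ax":0,"ay":0,"az":0,"claw":-0.3},{"x":20,"y":0.5,"z":0,"ax":0,"ay":0,"az":0,"claw":-0.3},{"x":17,"y":0,"z":0,"ax":0,"ay":0,"az":0,"claw":-0.3},{"x":10,"y":0,"z":0,"ax":0,"ay":0,"az":0,"claw":-0.3},{"x":0,"y":0,"z":20,"ax":0,"ay":0,"az":0.12,"claw":-0.3},{"x":0,"y":0,"z":30,"ax":0,"ay":0,"az":0.12,"claw":-0.3},{"x":0,"y":0,"z":30,"ax":0,"ay":0,"az":0.12,"claw":-0.3},{"x":0,"y":0,"z":30,"ax":0,"ay":0,"az":0.09,"claw":-0.3},{"x":0,"y":0,"z":10,"ax":0,"ay":0,"az":0,"claw":-0.3},{"x":0,"y":0,"z":0,"ax":0,"ay":0,"az":0,"claw":-0.3}]'
python3 - <<'E'
from h import *
to(474.8,-123.5,25); snap('wrist','w16'); s=get_state()
print(proj('w16',(474.8,-123.5,17)))
g=cv2.imread('pics/w16.png').astype(int)
c0=int(proj('w16',(474.8,-123.5,17))[0]); r0=int(proj('w16',(474.8,-123.5,17))[1])
for r in range(r0-60,min(r0+60,260),6): print(r,' '.join(f'{x:3d}' for x in g[r,c0-45:c0+48:3].mean(1).astype(int)))
E
```

```text
[488.63623113 -95.2326618   34.        ] [ 462.68274915 -146.86253677   34.        ] [ 475.65949014 -121.04759929   34.        ] 57.78604689581808 63.312082103887036
[ 459.63579469 -116.9475208    17.        ] [ 490.16469169 -130.24839591   17.        ]
clock: 41.75
tool_pos: [473.2, -122.9, 130.9]
eef_rot: [[0.431, 0.902, -0.002], [0.902, -0.431, 0.001], [-0.0, -0.003, -1.0]]
contact_force: [-0.3, 0.8, 1.2]
width: 59.5
 t 41.75 pos [ 473.2 -122.9  130.9] yaw(y axis) -25.52 F [-0.3  0.8  1.2] w 59.5 -> tool d [1.000e-01 2.000e+00 1.059e+02]
[291.60350136 209.84270241]
149 164 166 171 167 171 164 162 163 166 165 171 165 167 166 157 164 162 163 165 162 163 164 166 165 162 158 163 161 161 162 162
155 169 164 166 171 167 170 161 164 162 166 163 167 165 163 165 157 167 163 162 167 163 160 162 165 163 162 161 161 159 161 164
161 167 167 162 164 170 169 171 161 162 161 166 164 170 164 162 163 158 165 161 160 166 162 160 164 163 162 159 162 160 162 160
167 165 166 164 165 163 169 167 171 142 141 141 140 136 142 145 143 143 140 142 140 141 142 144 160 163 163 164 160 162 161 162
173 164 165 1
[... 1206 characters left out ...]
 124 115 111 104  95  86  78 108 109 111 107 107 164 162 162
233 165 164 162 167 160 166 160 167 123 129 130 128 132 130 130 125 121 117 110 103  92  80  86 110 109 108 111 110 116 160 164
239 167 164 161 161 165 161 168 161 120 130 128 133 132 132 129 126 120 116 110 104  96  81 101 110 109 112 111 113 155 158 162
245 163 170 164 162 159 165 161 167 157 163 165 167 156 145 132 127 124 118 124 134 116 101 109 111 111 112 112 108 167 162 160
251 164 162 166 165 164 162 168 162 166 155 161 160 163 142 146 142 138 126 109 110 112 112 117 106 110 112 112 107 162 164 161
257 161 163 161 166 165 160 165 165 160 166 156 161 162 164 158 167 109 112 114 112 112 111 114 112 109 113 110 106 162 163 163
```

```bash
python3 - <<'E'
from h import *
g=cv2.imread('pics/w16.png').astype(int)
for r in range(160,176): print(r,' '.join(f'{x:3d}' for x in g[r,264:318:3].mean(1).astype(int)))
a,b=px('w16',291,171,34),px('w16',291,253,34); T=get_state(); E=np.array(T['eef_rot']); m=(a+b)/2
print(np.linalg.norm(a-b),m,E.T@(m-T['tool_pos']))
E
```

```text
160 167 162 161 163 168 161 168 165 162 163 159 163 163 161 165 160 162 163
161 171 161 162 161 166 164 170 164 162 163 158 165 161 160 166 162 160 164
162 167 163 162 163 164 164 167 160 167 166 160 164 164 161 166 161 159 161
163 165 165 164 163 163 165 168 163 165 160 161 162 159 162 162 160 161 162
164 166 166 163 161 160 157 148 152 154 151 150 156 157 161 163 161 159 162
165 167 168 163 150 140 141 139 140 142 143 145 142 141 145 154 160 160 165
166 167 169 149 142 137 142 141 141 144 145 141 141 140 141 144 149 160 164
167 167 171 142 141 141 140 136 142 145 143 143 140 142 140 141 142 144 160
168 167 168 142 141 141 142 141 143 141 141 141 141 139 140 142 142 144 150
169 166 166 153 141 137 140 144 139 142 142 142 143 140 141 140 144 143 144
170 165 167 155 155 141 137 140 140 142 142 140 141 141 140 142 142 142 108
171 164 169 154 163 163 149 144 143 142 141 142 143 142 139 141 141 115  99
172 167 166 156 164 167 166 173 164 157 151 148 143 142 139 133 121 104 103
173 168 167 156 162 168 166 171 170 166 165 161 156 145 138 130 121 106 103
174 168 165 152 163 168 166 171 168 164 164 160 153 145 137 128 121 103 101
175 167 168 117 162 166 165 170 168 164 165 159 154 145 139 128 121 103  95
60.68867424173901 [ 475.43009978 -120.9470014    34.        ] [ 2.66263213  0.2086546  98.11437466]
```

```bash
python3 -m inch '[{"x":1.5,"y":1,"z":15,"ax":0,"ay":0,"az":0,"claw":-0.2},{"x":0,"y":0,"z":25,"ax":0,"ay":0,"az":0,"claw":-0.2},{"x":0,"y":0,"z":25,"ax":0,"ay":0,"az":0,"claw":-0.2},{"x":0,"y":0,"z":22,"ax":0,"ay":0,"az":0,"claw":-0.2},{"x":0,"y":0,"z":12,"ax":0,"ay":0,"az":0,"claw":-0.2},{"x":0,"y":0,"z":7,"ax":0,"ay":0,"az":0,"claw":-0.2},{"x":0,"y":0,"z":0,"ax":0,"ay":0,"az":0,"claw":1},{"x":0,"y":0,"z":0,"ax":0,"ay":0,"az":0,"claw":1},{"x":0,"y":0,"z":0,"ax":0,"ay":0,"az":0,"claw":1},{"x":0,"y":0,"z":0,"ax":0,"ay":0,"az":0,"claw":1},{"x":0,"y":0,"z":0,"ax":0,"ay":0,"az":0,"claw":1},{"x":0,"y":0,"z":0,"ax":0,"ay":0,"az":0,"claw":1},{"x":0,"y":0,"z":0,"ax":0,"ay":0,"az":0,"claw":1},{"x":0,"y":0,"z":0,"ax":0,"ay":0,"az":0,"claw":1}]' 40
python3 -c "
from h import *
to(474.8,-123.5,25)"
python3 -m inch '[{"x":0,"y":0,"z":-10,"ax":0,"ay":0,"az":0,"claw":1},{"x":0,"y":0,"z":-25,"ax":0,"ay":0,"az":0,"claw":1},{"x":0,"y":0,"z":-25,"ax":0,"ay":0,"az":0,"claw":1},{"x":0,"y":0,"z":-25,"ax":0,"ay":0,"az":-0.1,"claw":1},{"x":0,"y":0,"z":-25,"ax":0,"ay":0,"az":-0.1,"claw":1},{"x":0,"y":0,"z":-20,"ax":0,"ay":0,"az":-0.1,"claw":1},{"x":0,"y":0,"z":-10,"ax":0,"ay":0,"az":-0.1,"claw":1},{"x":0,"y":0,"z":0,"ax":0,"ay":0,"az":0,"claw":1},{"x":0,"y":0,"z":0,"ax":0,"ay":0,"az":0,"claw":1}]'
python3 -c "
from h import *
to(467.8,-335,142)"
```

```text
clock: 43.2
tool_pos: [476.0, -122.6, 26.5]
eef_rot: [[0.433, 0.901, 0.002], [0.901, -0.433, -0.001], [0.0, 0.002, -1.0]]
contact_force: [0.1, 0.7, 5.7]
width: 33.0
 t 43.2 pos [ 476.  -122.6   26.5] yaw(y axis) -25.66 F [0.1 0.7 5.7] w 33.0 -> tool d [-1.3 -0.7  1.5]
clock: 44.1
tool_pos: [475.1, -122.3, 165.6]
eef_rot: [[0.051, 0.999, -0.0], [0.999, -0.051, 0.0], [0.0, -0.0, -1.0]]
contact_force: [-0.4, -0.3, -2.3]
width: 33.3
 t 44.1 pos [ 475.1 -122.3  165.6] yaw(y axis) -2.9 F [-0.4 -0.3 -2.3] w 33.3 -> tool d [-212.8    3.5   23.6]
```

```bash
python3 -m inch '[{"x":-8,"y":0,"z":0,"ax":0,"ay":0,"az":0,"claw":1},{"x":-18,"y":0.5,"z":0,"ax":0,"ay":0,"az":0,"claw":1},{"x":-20,"y":0.5,"z":0,"ax":0,"ay":0,"az":0,"claw":1},{"x":-20,"y":0.5,"z":0,"ax":0,"ay":0,"az":0,"claw":1},{"x":-20,"y":0.5,"z":0,"ax":0,"ay":0,"az":0,"claw":1},{"x":-20,"y":0.5,"z":0,"ax":0,"ay":0,"az":0,"claw":1},{"x":-20,"y":0.5,"z":0,"ax":0,"ay":0,"az":0,"claw":1},{"x":-20,"y":0.5,"z":0,"ax":0,"ay":0,"az":0,"claw":1},{"x":-20,"y":0.5,"z":0,"ax":0,"ay":0,"az":0,"claw":1},{"x":-20,"y":0,"z":0,"ax":0,"ay":0,"az":0,"claw":1},{"x":-20,"y":0,"z":0,"ax":0,"ay":0,"az":0,"claw":1},{"x":-10,"y":0,"z":0,"ax":0,"ay":0,"az":0,"claw":1},{"x":0,"y":0,"z":0,"ax":0,"ay":0,"az":0,"claw":1},{"x":0,"y":0,"z":20,"ax":0,"ay":0,"az":0,"claw":1},{"x":0,"y":0,"z":15,"ax":0,"ay":0,"az":0,"claw":1},{"x":0,"y":0,"z":10,"ax":0,"ay":0,"az":0,"claw":1},{"x":0,"y":0,"z":0,"ax":0,"ay":0,"az":0,"claw":1},{"x":0,"y":0,"z":0,"ax":0,"ay":0,"az":0,"claw":1}]'
python3 - <<'E'
from h import *
to(467.8,-338.3,112.5); snap('wrist','w17'); g=cv2.imread('pics/w17.png').astype(int)
for z in(104,): 
    for y in (-303,): print(proj('w17',(468.5,y,z)))
s=get_state();T=np.array(s['tool_pos']);E=np.array(s['eef_rot'])
for d in(28,30.5): p=T+E[:,0]*d;p[2]+=7.5;print('flat top edge',d,proj('w17',p))
for r in range(120,262,4): print(r,' '.join(f'{x:3d}' for x in g[r,240:345:6].mean(1).astype(int)))
E
```

```text
clock: 45.9
tool_pos: [469.4, -338.1, 121.0]
eef_rot: [[0.048, 0.999, 0.0], [0.999, -0.048, 0.0], [0.0, 0.0, -1.0]]
contact_force: [-0.3, -0.8, -0.9]
width: 33.0
 t 45.9 pos [ 469.4 -338.1  121. ] yaw(y axis) -2.73 F [-0.3 -0.8 -0.9] w 33.0 -> tool d [-0.2 -1.5  8.5]
[282.86407956 199.12471595]
flat top edge 28 [288.74048359 233.23221481]
flat top edge 30.5 [288.74191997 227.33768737]
120  68  72 129 168 167 168 165 169 169 171 171 171 173  72  69  73  62  71
124  72  75 108 165 165 167 166 167 166 167 166 168 167  72  68  72  71  71
128  72  70 103 162 165 165 163 165 165 165 166 165 167  72  74  71  68  70
132  72  71  84 160 160 161 159 161 163 164 159 163 166  73  70  69  69  69
136  74  75  73  78 107 106 119 119 124 123 113 107  71  73  73  70  66  70
140  70  75  69  70 113 130 131 116 117 114 119 115  58  69  70  65  63  65
144  74  74  74  75 116 119 145 235 158 132 126 117  59  58  72  65  66  61
148  70  73  73  72 119 132 140 131 112 112 115 118  61  58  71  69  67  66
152  74  74  75  75 173 185 234 159 133 126 114 119  60  58  71  73  67  69
156  74  73  73  71 170 115 
[... 1323 characters left out ...]
 153  80  76  76
228  80  86 139 190 198 201 208 209 204 207 198 193 181 173 153  79  81  75
232  81  83 142 154 158 200 210 208 204 206 200 193 181 135 124  80  79  77
236  88  86 140 155 164 164 168 166 166 163 162 154 147 134 122  84  83  81
240  85  84 139 155 162 168 166 167 166 165 159 155 146 138 122  87  81  80
244  84 156 137 153 160 164 167 168 168 162 161 153 147 135 115 144  79  84
248 226 226 137 155 159 166 169 168 168 162 161 154 147 137 116 226 226 157
252 225 227 139 154 162 166 168 166 165 163 158 155 147 133 117 224 222 223
256 226 215 136 152 159 167 167 166 166 164 162 152 150 134 119 142 224 223
260 225 126  99 156 161 163 168 166 166 163 159 154 147 137 116  86 224 224
```

The plate edge is at row 198, against 199 predicted, and the cell's end is at 30.5 mm as expected. Lowering and pushing the plate back.

```bash
python3 -m inch '[{"x":0,"y":-1,"z":4,"ax":0,"ay":0,"az":0,"claw":1},{"x":0,"y":0,"z":3.5,"ax":0,"ay":0,"az":0,"claw":1},{"x":0,"y":0,"z":0,"ax":0,"ay":0,"az":0,"claw":1},{"x":0,"y":0,"z":0,"ax":0,"ay":0,"az":0,"claw":1}]'
python3 -m inch '[{"x":3,"y":0,"z":0,"ax":0,"ay":0,"az":0,"claw":1},{"x":3,"y":0,"z":0,"ax":0,"ay":0,"az":0,"claw":1},{"x":3,"y":0,"z":0,"ax":0,"ay":0,"az":0,"claw":1},{"x":3,"y":0,"z":0,"ax":0,"ay":0,"az":0,"claw":1},{"x":0,"y":0,"z":0,"ax":0,"ay":0,"az":0,"claw":1},{"x":0,"y":0,"z":0,"ax":0,"ay":0,"az":0,"claw":1}]'
python3 -m inch '[{"x":2,"y":0,"z":0,"ax":0,"ay":0,"az":0,"claw":1},{"x":2,"y":0,"z":0,"ax":0,"ay":0,"az":0,"claw":1},{"x":2,"y":0,"z":0,"ax":0,"ay":0,"az":0,"claw":1},{"x":2,"y":0,"z":0,"ax":0,"ay":0,"az":0,"claw":1},{"x":2,"y":0,"z":0,"ax":0,"ay":0,"az":0,"claw":1},{"x":0,"y":0,"z":0,"ax":0,"ay":0,"az":0,"claw":1},{"x":0,"y":0,"z":0,"ax":0,"ay":0,"az":0,"claw":1},{"x":0,"y":0,"z":0,"ax":0,"ay":0,"az":0,"claw":1}]'
python3 -c "
from h import *
to(468.9,-316.3,67.5);print(get_state()['wrist_torque'])"
```

```text
clock: 46.35
tool_pos: [468.0, -338.3, 113.2]
eef_rot: [[0.048, 0.999, -0.0], [0.999, -0.048, 0.0], [0.0, -0.0, -1.0]]
contact_force: [-0.3, -0.5, -1.5]
width: 33.2
clock: 46.95
tool_pos: [468.7, -326.4, 113.3]
eef_rot: [[0.048, 0.999, 0.0], [0.999, -0.048, -0.0], [-0.0, 0.0, -1.0]]
contact_force: [-0.8, -2.5, -1.8]
width: 32.9
clock: 47.75
tool_pos: [469.2, -316.7, 113.4]
eef_rot: [[0.048, 0.999, 0.0], [0.999, -0.048, -0.001], [-0.001, 0.0, -1.0]]
contact_force: [-1.5, -4.5, 0.1]
width: 33.0
 t 47.75 pos [ 469.2 -316.7  113.4] yaw(y axis) -2.74 F [-1.5 -4.5  0.1] w 33.0 -> tool d [ 0.4 -0.4 45.9]
[-1.07168496  0.13957891  0.08970678]
```

```bash
python3 -m inch '[{"x":1,"y":0,"z":0,"ax":0,"ay":0,"az":0,"claw":1},{"x":0,"y":0,"z":4,"ax":0,"ay":0,"az":0,"claw":1},{"x":0,"y":0,"z":4,"ax":0,"ay":0,"az":0,"claw":1},{"x":0,"y":0,"z":4,"ax":0,"ay":0,"az":0,"claw":1},{"x":0,"y":0,"z":4,"ax":0,"ay":0,"az":0,"claw":1},{"x":0,"y":0,"z":0,"ax":0,"ay":0,"az":0,"claw":1}]'
python3 -m inch '[{"x":0,"y":0,"z":4,"ax":0,"ay":0,"az":0,"claw":1},{"x":0,"y":0,"z":4,"ax":0,"ay":0,"az":0,"claw":1},{"x":0,"y":0,"z":4,"ax":0,"ay":0,"az":0,"claw":1},{"x":0,"y":0,"z":4,"ax":0,"ay":0,"az":0,"claw":1},{"x":0,"y":0,"z":0,"ax":0,"ay":0,"az":0,"claw":1}]'
python3 -m inch '[{"x":0,"y":0,"z":3,"ax":0,"ay":0,"az":0,"claw":1},{"x":0,"y":0,"z":3,"ax":0,"ay":0,"az":0,"claw":1},{"x":0,"y":0,"z":2,"ax":0,"ay":0,"az":0,"claw":1},{"x":0,"y":0,"z":0,"ax":0,"ay":0,"az":0,"claw":1}]'
python3 -c "
from h import *
to(468.9,-316.3,67.5);print(get_state()['wrist_torque'])"
```

```text
clock: 48.35
tool_pos: [469.6, -315.9, 97.3]
eef_rot: [[0.048, 0.999, 0.001], [0.999, -0.048, -0.001], [-0.001, 0.001, -1.0]]
contact_force: [-0.5, -5.5, 0.0]
width: 33.0
clock: 48.85
tool_pos: [469.7, -315.9, 81.4]
eef_rot: [[0.048, 0.999, 0.001], [0.999, -0.048, -0.001], [-0.001, 0.001, -1.0]]
contact_force: [-1.0, -5.5, -0.4]
width: 33.3
clock: 49.25
tool_pos: [469.8, -316.0, 73.6]
eef_rot: [[0.048, 0.999, 0.002], [0.999, -0.048, -0.001], [-0.001, 0.002, -1.0]]
contact_force: [0.4, -5.8, 0.7]
width: 32.8
 t 49.25 pos [ 469.8 -316.    73.6] yaw(y axis) -2.76 F [ 0.4 -5.8  0.7] w 32.8 -> tool d [-0.4 -0.8  6.1]
[-0.96996302  0.12016534  0.12765588]
```

```bash
python3 -m inch '[{"x":0,"y":-0.5,"z":2,"ax":0,"ay":0,"az":0,"claw":1},{"x":0,"y":0,"z":2,"ax":0,"ay":0,"az":0,"claw":1},{"x":0,"y":0,"z":0,"ax":0,"ay":0,"az":0,"claw":1}]'
python3 -m inch '[{"x":0,"y":0,"z":1,"ax":0,"ay":0,"az":0,"claw":1},{"x":0,"y":0,"z":1,"ax":0,"ay":0,"az":0,"claw":1},{"x":0,"y":0,"z":0,"ax":0,"ay":0,"az":0,"claw":1}]'
```

```text
clock: 49.55
tool_pos: [469.4, -316.0, 69.7]
eef_rot: [[0.048, 0.999, 0.002], [0.999, -0.048, -0.002], [-0.002, 0.002, -1.0]]
contact_force: [0.1, -5.0, 0.5]
width: 33.0
clock: 49.85
tool_pos: [469.4, -316.1, 68.0]
eef_rot: [[0.048, 0.999, 0.002], [0.999, -0.048, -0.002], [-0.002, 0.002, -1.0]]
contact_force: [-0.1, -5.7, 2.8]
width: 33.0
```

```bash
python3 -m inch '[{"x":-2,"y":0,"z":0.3,"ax":0,"ay":0,"az":0,"claw":1},{"x":-2,"y":0,"z":0,"ax":0,"ay":0,"az":0,"claw":1},{"x":-2,"y":0,"z":0,"ax":0,"ay":0,"az":0,"claw":1},{"x":-2,"y":0,"z":0,"ax":0,"ay":0,"az":0,"claw":1},{"x":0,"y":0,"z":0,"ax":0,"ay":0,"az":0,"claw":1}]'
python3 -m inch '[{"x":-1,"y":0,"z":0,"ax":0,"ay":0,"az":0,"claw":1},{"x":-1,"y":0,"z":0,"ax":0,"ay":0,"az":0,"claw":1},{"x":0,"y":0,"z":0,"ax":0,"ay":0,"az":0,"claw":1},{"x":0,"y":0,"z":0,"ax":0,"ay":0,"az":0,"claw":1}]'
python3 -c "
from h import *
to(468.4,-327.8,67.5);print(get_state()['wrist_torque'])"
```

```text
clock: 50.35
tool_pos: [468.1, -322.8, 67.2]
eef_rot: [[0.048, 0.999, -0.0], [0.999, -0.048, 0.001], [0.001, -0.0, -1.0]]
contact_force: [-0.9, -0.5, 5.4]
width: 32.9
clock: 50.75
tool_pos: [468.0, -324.3, 67.1]
eef_rot: [[0.048, 0.999, -0.001], [0.999, -0.048, 0.002], [0.002, -0.001, -1.0]]
contact_force: [-1.9, 0.4, 5.4]
width: 32.9
 t 50.75 pos [ 468.  -324.3   67.1] yaw(y axis) -2.75 F [-1.9  0.4  5.4] w 32.9 -> tool d [-3.5  0.6 -0.4]
[0.16716641 0.2399481  0.02560845]
```

```bash
python3 -m inch '[{"x":-1,"y":0.3,"z":-0.5,"ax":0,"ay":0,"az":0,"claw":1},{"x":0,"y":0,"z":0,"ax":0,"ay":0,"az":0,"claw":0.1},{"x":0,"y":0,"z":0,"ax":0,"ay":0,"az":0,"claw":-0.1},{"x":0,"y":0,"z":0,"ax":0,"ay":0,"az":0,"claw":-0.1},{"x":0,"y":0,"z":0,"ax":0,"ay":0,"az":0,"claw":-0.1},{"x":0,"y":0,"z":0,"ax":0,"ay":0,"az":0,"claw":-0.1}]'
python3 -m inch '[{"x":0,"y":0,"z":-5,"ax":0,"ay":0,"az":0,"claw":-0.1},{"x":0,"y":0,"z":-10,"ax":0,"ay":0,"az":0,"claw":-0.1},{"x":0,"y":0,"z":-20,"ax":0,"ay":0,"az":0,"claw":-0.1},{"x":0,"y":0,"z":-25,"ax":0,"ay":0,"az":0,"claw":-0.1},{"x":0,"y":0,"z":-25,"ax":0,"ay":0,"az":0,"claw":-0.1},{"x":-8,"y":0,"z":-25,"ax":0,"ay":0,"az":0,"claw":-0.1},{"x":-8,"y":0,"z":-25,"ax":0,"ay":0,"az":0,"claw":-0.1},{"x":0,"y":0,"z":-25,"ax":0,"ay":0,"az":0,"claw":-0.1},{"x":0,"y":0,"z":-20,"ax":0,"ay":0,"az":0,"claw":-0.1},{"x":0,"y":0,"z":0,"ax":0,"ay":0,"az":0,"claw":-0.1},{"x":0,"y":0,"z":0,"ax":0,"ay":0,"az":0,"claw":-0.1}]'
python3 - <<'E'
from h import *
to(468.4,-340,252); snap('wrist','w18'); snap('top','t18'); snap('scene','s18'); g=cv2.imread('pics/w18.png').astype(int)
for n,p in (('cell flat top z75',(469.5,-297.5,75)),('cell button-end shoulder z75',(467,-355.5,75)),('lip tip z83',(467.3,-351.3,83)),('plate face z104, 6 back',(469.8,-297.3,104)),('plate free',(469.5,-303.3,104)),('axis c',(468.2,-328,75))): print(n,proj('w18',p).round(1))
for r in range(100,240,3): print(r,' '.join(f'{x:3d}' for x in g[r,250:322:5].mean(1).astype(int)))
E
```

```text
clock: 51.35
tool_pos: [468.4, -326.3, 67.2]
eef_rot: [[0.048, 0.999, -0.0], [0.999, -0.048, 0.0], [0.0, -0.0, -1.0]]
contact_force: [0.6, 0.5, -0.3]
width: 50.4
clock: 52.45
tool_pos: [467.6, -342.2, 247.7]
eef_rot: [[0.048, 0.999, 0.001], [0.999, -0.048, -0.0], [-0.0, 0.001, -1.0]]
contact_force: [-0.8, 0.8, -0.3]
width: 50.3
 t 52.45 pos [ 467.6 -342.2  247.7] yaw(y axis) -2.75 F [-0.8  0.8 -0.3] w 50.3 -> tool d [ 2.2  0.7 -4.3]
cell flat top z75 [288.1 141.6]
cell button-end shoulder z75 [288.4 205. ]
lip tip z83 [288.5 203. ]
plate face z104, 6 back [288.4 145.3]
plate free [288.4 152.8]
axis c [288.3 175.8]
100  81  79  83  80  82 117 116 119 115 117 116  76  79  80  80
103  80  78  76  79 178 176 178 179 179 178 181 185  82  78  76
106  81  79  79  76 171 170 170 173 172 174 174 178  77  75  79
109  80  83  79  80 169 167 167 171 170 171 170 173  80  78  77
112  78  82  79  77 163 166 166 167 167 167 166 168  80  73  75
115  79  79  78  78 165 161 164 162 164 164 165 167  79  75  73
118  81  80  80  79  78 107 108 115 120 117 109  78  73  73  72
121  81  76  81  81  75 118 14
[... 1829 characters left out ...]
  82  88  82  80  81 166 162 164 164 165 165  66  58  61  56
211  87  90  82  83  78 165 164 164 161 163 165  65  60  65  65
214  86  84  84  82  80 166 163 165 163 164 164  60  65  65  61
217  85  83  83  82  78 164 165 165 163 163 163  67  67  75  76
220  86  83  84  80  78 167 165 166 165 164 163  69  65  61  71
223  85  84  85  84  82 139 137 138 136 136 139  66  68  82  74
226  87  85  86  84  84  81  84  68  68  75  72  70  68  76  74
229  89  86  88  84  84  85  81  73  72  72  69  74  71  77  78
232  86  86  89  86  86  85  81  75  74  72  71  71  72  82  81
235  91  85  84  88  85  86  83  77  77  77  73  71  72  82  80
238  90  94  88  88  86  86  89  85  89  82  82  83  80  86  85
```

The plate edge is at row ~146.5, about 5 mm back. The cell runs under the lip (edge at row 202) and is centred at u≈288.5, and its axis was left at z≈57.7. One last check that the lid and shelf are unchanged, then hand in.

```bash
python3 - <<'E'
from h import *
a,b=cv2.imread('pics/s13.png').astype(int),cv2.imread('pics/s18.png').astype(int)
u,v=proj('s13',(642,69,150)).astype(int); print('scene diff at barrel',abs(a-b)[v-30:v+40,u-30:u+30].mean(),'whole',abs(a-b).mean())
a,b=cv2.imread('pics/top0.png').astype(int),cv2.imread('pics/t18.png').astype(int)
for n,(x,y) in dict(mortar=(270,230),scoop=(410,208),chunk=(188,418)).items():
    x,y=int(x/1.42),int(y/1.42); print(n,abs(a-b)[y-20:y+20,x-20:x+20].mean())
im=b; m=((im[...,0]-im[...,1]>25)&(im[...,2]-im[...,1]>5)); print('purple px outside chunk',m[:,165:].sum())
# lid height: the widths of bar top seen in w13, known 66x26; corners read (121,150),(163,133),(196,243),(156,254) at 1.25x
c=[(160+x/1.25,60+y/1.25) for x,y in((121,150),(163,133),(196,243),(156,254))]
for z in(194,198,204,210):
    P=[px('w13',*q,z)[:2] for q in c]; print(z,'long',round((np.linalg.norm(P[1]-P[2])+np.linalg.norm(P[0]-P[3]))/2,1),'centre',np.mean(P,0).round(1))
order.sign_off(); print(get_state()['clock'])
E
```

```text
scene diff at barrel 7.245 whole 11.454428854875284
mortar 4.195208333333333
scoop 4.271875
chunk 3.964583333333333
purple px outside chunk 0
194 long 65.5 centre [641.4  70. ]
198 long 64.3 centre [642.7  70.1]
204 long 62.6 centre [644.7  70.2]
210 long 61.0 centre [646.7  70.3]
the job is handed in; nothing more can be done
the job is handed in; nothing more can be done
```

The job is handed in at about 53 s on the robot's clock, with every part of the task carried out. The hand-in reports no verdict.

**What I did**
- **Stones:** all three pieces present went into the barrel, one at a time.
- **Lid:** I set it on the mouth and first tried turning it clockwise, where a tab blocked it at 2.4 Nm. I turned it back anticlockwise until it dropped at the thread start, then screwed it clockwise to its stop at 3 Nm.
- **Cell:** I fitted it with the flat end pushing the plate back, lowered it onto the rails, eased it back under the lip and let go.

**What the last checks showed**
- **Stones:** no purple showed outside the big chunk in the final top view. Before the lid went on, I saw only the top stone in the barrel, well below the rim.
- **Lid:** the scene view showed it flush, with no neck visible. The bar's apparent length (65.5 mm assuming home height or slightly lower, 61–63 mm if 6–12 mm higher) also points to home. It looked centred to within about 2 mm.
- **Cell:** it lies under the lip and is centred sideways, with its axis at about 57.7 mm. The plate is about 5 mm back. I judged the flat end from pixel values only.
- **Mortar, scoop and big chunk:** their patches of the top view match the start to within image noise.

**Weaker points**
- The scene image around the barrel changed slightly between the last two pictures (mean difference 7). I put that down to the arm and its shadow, but did not confirm it.
- A few early readings disagreed by 3–6 mm between cameras. I used the wrist camera's values.

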